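# Rack the centrifuge balance bars heavy end down

## Robot

A 6-joint arm with a two-finger parallel gripper is mounted at the origin on the work surface. World frame = base frame: x ahead of the robot, y to its left, z up, the work surface at z = 0. Lengths are in m, angles in rad, forces in N, time in s.
With the tool pointing down it reaches from about 0.35 to 0.775 m from the base axis. Payload 5.5 kg.
Tool frame: the origin (TCP) lies on the centre line of the jaws, within the pads' length; the fingertips stand 11 mm ahead of it and the grasp point (between the pads) lies 8 mm behind it (env.tip_reach is the distance from the TCP to the fingertips, in m); z points along the fingers, x is the direction in which the jaws open and shut, and the axes are right-handed (so a half turn about z gives the same grasp; the last joint's range is limited). The gripper opens to 85 mm and grips with 20 to 120 N. Pads are 22 mm wide; open, the fingers measure 114 mm over their backs; the gripper's body (76 mm by 85 mm) begins 54 mm behind the grasp point. The pads swing forward as they close: fully open they stand 13 mm farther back than shut.
Start: joints at [-1.478, 0.313, 0.046, 1.304, 0, 1.431], TCP at [0.133, -0.56, 0.242] pointing down, gripper open.
Joint ranges: [-2.76, 2.76], [-0.86, 1.69], [-1.03, 1.26], [-2.2, 2.34], [-1.47, 1.5], [-3.14, 3.14]. Speed limits (rad/s): [2.57, 2.57, 3.14, 3.14, 3.14, 3.14].

## Interface

Orientations are given as a unit quaternion [w, x, y, z].
In Python, from workcell import env gives the robot as it stands.
- The arm moves only by the tool carry_out, never from a script. Its argument "moves" is one flat list of numbers, 7 for each row, row after row: the gripper command: -1 is shut, 1 is fully open, values between are in proportion, then the shift along the tool's x, y, z in m, then the turn, a rotation vector about the tool's x, y, z in degrees. A call has exactly 5 rows; each row shifts and turns the pose as measured when the row begins, along the tool's axes as they then stand; what a row does not reach is not made up. A row lasts 1/8 s, in which the tool goes at most 62.5 mm and 10.7 degrees, less where a joint would pass 70% of its speed; a pose out of reach is approached as far as the arm can. A call is refused whole if a number of a shift passes 0.0625 or a number of a turn 10.7, either way. A call with a gripper value outside its range is refused whole. The fingers move at their own pace and stop on an object; "squeeze" is the grip in N (left out, the last holds). Time passes only in rows, so rows that do not move let the fingers close, or fill a call up. It gives the time, the measured TCP pose, the force and the opening at its end, in the units of the state.
- env.get_state(): the state, without advancing time (a new reading comes with each control period).
- env.read_camera(name): name is "scene" or "top" or "wrist"; returns the picture (480x640x3 uint8, red, green, blue); there is no depth.
- env.calibration(name): a dict with "camera_matrix" (3x3 intrinsics, pixels), "k1" (the pictures are not rectified: a ray, as slopes to the right and down, at radius r is drawn at 1 + k1 r^2 times it, then the intrinsics apply), "rvec" (rotation vector, rad) and "tvec" (3), from world to camera coordinates, as OpenCV has them; the wrist camera has in their place "hand_eye" (4x4, takes a point from camera to tool coordinates, whose origin is the TCP and whose axes are the tool frame's). Camera axes: x right, y down, z forward; pixel columns grow to the right and rows downward; lengths in m; the calibration is good to about 2 mm. A picture is of the moment at which its call begins: read the wrist's pose just before it. calibration takes no time and is no camera call.
- env.hand_in(): hands the job in, once; it reports no verdict.
The state is a dict: "clock": time; "joint_pos": joint angles; "qvel": joint speeds; "tau": joint torques, N m; "tcp_pos": TCP position; "orientation": TCP orientation; "wrist_force": force on the tool from outside, world axes, zero at the start; "ft_torque": the same for the moment, N m; "finger_gap": finger opening in m.
Only numpy, scipy, OpenCV 4.12 (cv2) and the standard library are available. Lean on these libraries where they do the work, as an engineer would, in place of code of your own. Each camera call takes 0.05 s, during which the arm holds its last target. There are 200 camera calls.

## Task

Put the three yellow balance bars away in the slanted storage rack, one lying in each bay, each with its heavy end down at the foot stop. The two ends look alike and only one hides a weight, so lift each bar at its middle to feel which end is heavy. Leave the tube bucket, the reagent jar and the beaker where they are, and let go of everything at the end.

Things in the scene. Friction and masses are not known exactly. Their poses are not given: they have to be found in the camera images.
- bar_a: Bar 160 mm long, 30 x 30 mm, yellow, blue band at the middle, red cap on each end; ends look alike. A steel slug (slug_a) is locked in one end, at random for each bar, centred 53 mm from the middle (1 mm play); bar 0.31 to 0.43 kg in all, the rest of it light and even. Origin: the bar's middle; x along it (its sign says nothing of the heavy end); z up at the start, lying flat on the bench, origin 15 mm up.
- bar_b: Bar 160 mm long, 30 x 30 mm, yellow, blue band at the middle, red cap on each end; ends look alike. A steel slug (slug_b) is locked in one end, at random for each bar, centred 53 mm from the middle (1 mm play); bar 0.31 to 0.43 kg in all, the rest of it light and even. Origin: the bar's middle; x along it (its sign says nothing of the heavy end); z up at the start, lying flat on the bench, origin 15 mm up.
- bar_c: Bar 160 mm long, 30 x 30 mm, yellow, blue band at the middle, red cap on each end; ends look alike. A steel slug (slug_c) is locked in one end, at random for each bar, centred 53 mm from the middle (1 mm play); bar 0.31 to 0.43 kg in all, the rest of it light and even. Origin: the bar's middle; x along it (its sign says nothing of the heavy end); z up at the start, lying flat on the bench, origin 15 mm up.
- bed: Rigid, fixed, empty bed of the storage rack, 176 mm along the slope, 272 wide; three bays side by side. x up the slope (35 degrees above level, low edge away from the robot), y across the bays, z square out of the bed. Origin: centre of the middle bay at the level of the bars' underside, 85 mm above the bench. A bar fully home has its middle at z = 15, x = -2 mm. Bars may not slide when let go.
- bay_1 (a point): Centre of the bay at y = -84 mm of the bed, level with the bars' underside; axes as the bed's. Bars rest on two cross rails, 24 mm wide, at x = -60 and +60 mm; between them the blue floor is 25 mm deeper (room for fingertips). On the rails each bay is flanked by black guides 8 mm thick, 13 mm high, 38 mm apart inside.
- bay_2 (a point): Centre of the middle bay (y = 0 of the bed), else as bay_1.
- bay_3 (a point): Centre of the bay at y = +84 mm of the bed, else as bay_1.
- foot_stop (a point): Middle of the top edge of the foot stop, the blue ledge along the low edge of the bed against which the bars' lower ends belong: its face is at x = -82 mm of the bed, it rises 14 mm above the bed. Axes as the bed's.
- bucket: Bystander: round yellow tube bucket, 72 mm across, 77 mm tall with its red-capped tubes. Origin under its centre.
- reagent: Bystander: amber jar with blue cap, 60 mm across, 85 mm tall. Origin under its centre.
- beaker: Bystander: glass beaker, 68 mm across, 75 mm tall. Origin under its centre.
There are look-alikes about, which are no part of the job. What is shaped like the bar_c but white is not meant.

How it is judged:
At the end, for the whole second after the job is handed in: Each bar rests in a bay of its own: middle within 12 mm of the bay's centre line, 10 mm below to 20 mm up the slope from fully home, 8 to 22 mm above the bed, along the slope within 8 degrees, weighted end lower; bystanders within 30 mm of their start; nothing held ((y of bar_a in the frame of bed between -0.096 and -0.072 m or y of bar_a in the frame of bed between -0.012 and 0.012 m or y of bar_a in the frame of bed between 0.072 and 0.096 m) and x of bar_a in the frame of bed between -0.012 and 0.018 m and z of bar_a in the frame of bed between 0.008 and 0.022 m and angle between the x axis of each of bar_a, bar_b, bar_c and the x axis of bed, either way round below 0.14 rad and x of each of slug_a, slug_b, slug_c in the frame of bed below -0.02 m and linear speed of each of bar_a, bar_b, bar_c below 0.02 m/s and (y of bar_b in the frame of bed between -0.096 and -0.072 m or y of bar_b in the frame of bed between -0.012 and 0.012 m or y of bar_b in the frame of bed between 0.072 and 0.096 m) and x of bar_b in the frame of bed between -0.012 and 0.018 m and z of bar_b in the frame of bed between 0.008 and 0.022 m and (y of bar_c in the frame of bed between -0.096 and -0.072 m or y of bar_c in the frame of bed between -0.012 and 0.012 m or y of bar_c in the frame of bed between 0.072 and 0.096 m) and x of bar_c in the frame of bed between -0.012 and 0.018 m and z of bar_c in the frame of bed between 0.008 and 0.022 m); the robot touches nothing.
It fails at once if the bucket is moved more than 30 mm or tipped (distance of bucket from where it was at the start of the episode above 0.03 m or angle between bucket's own z axis and vertical above 0.5 rad).
It fails at once if the reagent is moved more than 30 mm or tipped (distance of reagent from where it was at the start of the episode above 0.03 m or angle between reagent's own z axis and vertical above 0.5 rad).
It fails at once if the beaker is moved more than 30 mm or tipped (distance of beaker from where it was at the start of the episode above 0.03 m or angle between beaker's own z axis and vertical above 0.5 rad).
It also fails if it takes over 72 s, if anything falls off the work surface, if the arm or the gripper's body presses on something with over 40 N, if the wrist force passes 120 N, or if a joint passes its speed limit or range.

## Working session

There is one attempt and no reset: what is moved stays moved. The work goes in short steps, Python scripts to look and compute and a tool call to move; the robot and the scene stay as the last step left them, time stands still between calls to the robot, and variables do not carry over. Pictures are saved under pics/ and viewed, about 8 in all and at most 12, crops included, and the job is handed in when it is done.

Besides the shell and the picture viewer there is one more tool, called as a command line: name --argument value ..., lists and objects as JSON in quotes. carry_out: Moves the arm, as the interface text tells. Its arguments: {"type":"object","properties":{"moves":{"type":"array"},"squeeze":{"type":"number"}},"required":["moves"]}

```bash
mkdir -p pics; ls
python3 - <<'E'
from workcell import env
import cv2
print(env.get_state(), env.tip_reach)
for n in("scene","top"):
    cv2.imwrite(f"pics/{n}0.png",env.read_camera(n)[:,:,::-1]); print(env.calibration(n))
print(env.calibration("wrist"))
E
```

```text
pics
{'clock': 0.0, 'joint_pos': array([-1.47757415e+00,  3.13977649e-01,  4.49688590e-02,  1.30358695e+00,
        1.58962166e-05,  1.43120670e+00]), 'qvel': array([ 0.00056879,  0.00035297, -0.00139273, -0.00104717, -0.00019003,
        0.00027401]), 'tau': array([ 6.06305348e-04, -4.80626249e+01,  2.98534942e+01,  1.94991357e-02,
       -2.04805910e-04,  6.90785669e-06]), 'tcp_pos': array([ 0.13261566, -0.55899448,  0.24141765]), 'orientation': array([-6.56253190e-04,  7.84446736e-01, -6.20195540e-01, -6.15520120e-04]), 'wrist_force': array([-0.80582113, -0.1678681 , -0.86986853]), 'ft_torque': array([ 0.04557123, -0.02745684,  0.03110739]), 'finger_gap': 0.08544220625406829} 0.011
{'camera_matrix': array([[479.95976306,   0.        , 326.14868323],
       [  0.        , 479.95976306, 242.85864244],
       [  0.        ,   0.        ,   1.        ]]), 'k1': -0.08404336886305902, 'rvec': array([ 0.81261158,  2.73598025, -0.8034064 ]), 'tvec': array([ 0.5521865 , -0.19549065,  1.34803667])}
{'camera_matrix': array([[521.79394082,   0.        , 307.07962387],
       [  0.        , 521.79394082, 235.22321417],
       [  0.        ,   0.        ,   1.        ]]), 'k1': -0.11018116786387339, 'rvec': array([ 2.15415753, -2.20512052,  0.10209839]), 'tvec': array([-0.06873339,  0.5876024 ,  1.30370327])}
{'camera_matrix': array([[332.87909875,   0.        , 322.26129637],
       [  0.        , 332.87909875, 238.78646469],
       [  0.        ,   0.        ,   1.        ]]), 'k1': -0.03442013857265843, 'hand_eye': array([[ 9.99998059e-01,  9.24039957e-05, -1.96816599e-03,
         1.07208391e-04],
       [ 4.76110862e-04,  9.57966047e-01,  2.86881204e-01,
        -7.34471832e-02],
       [ 1.91194516e-03, -2.86881584e-01,  9.57964144e-01,
        -1.32665235e-01],
       [ 0.00000000e+00,  0.00000000e+00,  0.00000000e+00,
         1.00000000e+00]])}
```

View pics/top0.png

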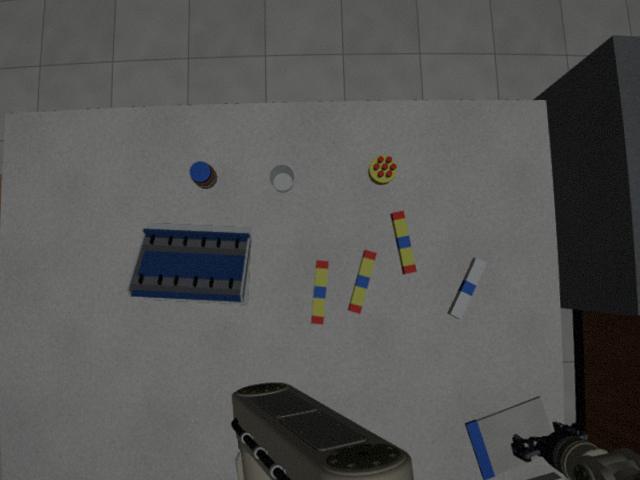

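View pics/scene0.png

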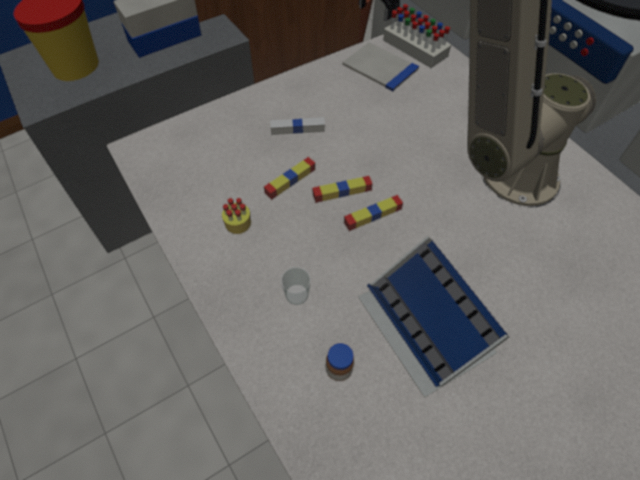

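```bash
cat > h.py <<'E'
import numpy as np, cv2
from scipy.spatial.transform import Rotation as R
from workcell import env
def ext(n,st=None):
    c=env.calibration(n); K=c["camera_matrix"]; d=np.array([c["k1"],0,0,0,0])
    if n!="wrist": return K,d,cv2.Rodrigues(c["rvec"])[0],c["tvec"]
    T=np.eye(4); q=st["orientation"]; T[:3,:3]=R.from_quat([*q[1:],q[0]]).as_matrix(); T[:3,3]=st["tcp_pos"]
    M=np.linalg.inv(T@c["hand_eye"]); return K,d,M[:3,:3],M[:3,3]
def proj(P,E): return cv2.projectPoints(np.array(P,float).reshape(-1,1,3),cv2.Rodrigues(E[2])[0],E[3],E[0],E[1])[0][:,0]
def unproj(uv,z,E):
    K,d,Rm,t=E; p=cv2.undistortPoints(np.array(uv,float).reshape(-1,1,2),K,d)[:,0]
    r=np.c_[p,np.ones(len(p))]@Rm; o=-Rm.T@t
    return o+r*((z-o[2])/r[:,2])[:,None]
def toolrot(st): q=st["orientation"]; return R.from_quat([*q[1:],q[0]])
E
python3 - <<'E'
from h import *
for n in("top","scene"):
    im=cv2.imread(f"pics/{n}0.png"); E=ext(n); hsv=cv2.cvtColor(im,cv2.COLOR_BGR2HSV)
    m=cv2.inRange(hsv,(20,120,60),(35,255,255))
    k,l,s,c=cv2.connectedComponentsWithStats(cv2.morphologyEx(m,cv2.MORPH_CLOSE,np.ones((13,13))))
    for i in range(1,k):
        if s[i,4]<150: continue
        ys,xs=np.nonzero((l==i)); p=unproj(np.c_[xs,ys],0.03,E)[:,:2]; mu=p.mean(0); w,v=np.linalg.eigh(np.cov((p-mu).T))
        print(n,c[i].round(),s[i,4],unproj([c[i]],0.03 if n=="top" else .025,E)[0].round(4),"yaw",np.degrees(np.arctan2(v[1,1],v[0,1])).round(1))
a=cv2.imread("pics/top0.png")[215:310,120:260]; cv2.imwrite("pics/c1.png",cv2.resize(a,None,fx=5.6,fy=5.6,interpolation=cv2.INTER_CUBIC))
a=cv2.imread("pics/scene0.png")[230:400,350:520]; cv2.imwrite("pics/c2.png",cv2.resize(a,None,fx=3.5,fy=3.5,interpolation=cv2.INTER_CUBIC))
T=ext("top");print(unproj([[203,178],[283,185],[383,170]],0.04,T).round(3))
E
```

```text
top [382. 169.] 564 [ 0.7517 -0.2807  0.03  ] yaw 78.4
top [403. 242.] 406 [ 0.562  -0.3275  0.03  ] yaw -169.9
top [366. 267.] 195 [ 0.5022 -0.2294  0.03  ] yaw 161.6
top [321. 277.] 181 [ 0.4799 -0.1143  0.03  ] yaw 176.5
top [358. 296.] 199 [ 0.4293 -0.2069  0.03  ] yaw 163.9
top [318. 307.] 184 [ 0.4035 -0.1058  0.03  ] yaw 171.6
scene [66. 51.] 2588 [ 0.9242 -1.2432  0.025 ] yaw 92.9
scene [291. 176.] 424 [ 0.5633 -0.3221  0.025 ] yaw -169.1
scene [343. 188.] 530 [ 0.4693 -0.2113  0.025 ] yaw 163.6
scene [374. 211.] 509 [ 0.4437 -0.1042  0.025 ] yaw 174.3
scene [236. 219.] 559 [ 0.7532 -0.276   0.025 ] yaw 73.8
[[ 0.738  0.18   0.04 ]
 [ 0.714 -0.024  0.04 ]
 [ 0.748 -0.281  0.04 ]]
```

View pics/c1.png

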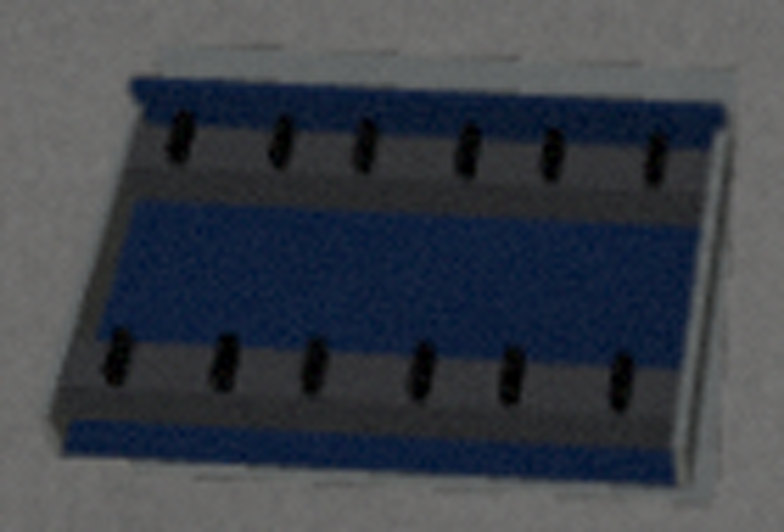

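```bash
cat >> h.py <<'E'
def bedR(yaw):
    a=np.radians(35); xb=np.array([-np.cos(a),0,np.sin(a)]); zb=np.array([np.sin(a),0,np.cos(a)])
    return R.from_euler("z",yaw).as_matrix()@np.c_[xb,np.cross(zb,xb),zb]
E
python3 - <<'E'
from h import *
from scipy.optimize import least_squares
c=np.array([(181,137),(282,141),(366,146),(468,150),(552,154),(655,158),(117,357),(225,362),(314,366),(422,371),(512,375),(621,381)],float)
uv=(c+.5)/5.6-.5+[120,215]
ys=[-.107,-.061,-.023,.023,.061,.107]
B=np.array([(x,y,.007) for x in(-.06,.06) for y in ys])
E=ext("top")
f=lambda p:(proj(B@bedR(p[2]).T+[p[0],p[1],.085],E)-uv).ravel()
s=least_squares(f,[.55,.25,0]); print(s.x.round(4),np.degrees(s.x[2]).round(2),np.abs(s.fun).max().round(2),f(s.x).reshape(-1,2).round(1).tolist())
Rb=bedR(s.x[2]);o=np.array([*s.x[:2],.085])
# scene overlay check
im=cv2.resize(cv2.imread("pics/scene0.png")[220:400,340:520],None,fx=3.3,fy=3.3,interpolation=cv2.INTER_CUBIC)
for p in proj(B@Rb.T+o,ext("scene")): cv2.circle(im,tuple(int(v) for v in ((p+.5-[340,220])*3.3)),3,(0,255,0),1)
cv2.imwrite("pics/c3.png",im)
# bars : orientation & centre from colour mask with both ends, top
im=cv2.imread("pics/top0.png");hsv=cv2.cvtColor(im,cv2.COLOR_BGR2HSV)
m=cv2.inRange(hsv,(0,110,40),(255,255,255));
for (u,v) in((320,292),(362,281),(403,242)):
    mm=np.zeros_like(m);
    k,l,st,_=cv2.connectedComponentsWithStats(m); i=l[v,u]; 
    y,x=np.nonzero(l==i); P=unproj(np.c_[x,y],.027,E)[:,:2]; r=cv2.minAreaRect((P*1000).astype(np.float32)); mu=P.mean(0); w,vv=np.linalg.eigh(np.cov((P-mu).T))
    print(mu.round(4),len(P),r,np.degrees(np.arctan2(vv[1,1],vv[0,1])))
E
```

```text
[ 0.5222  0.2042 -0.0675] -3.87 0.26 [[-0.1, 0.0], [-0.1, 0.1], [-0.1, -0.1], [-0.1, 0.0], [0.0, 0.0], [-0.0, 0.1], [0.3, -0.2], [0.0, -0.1], [0.0, -0.0], [0.0, 0.0], [-0.0, 0.1], [-0.0, -0.1]]
[ 0.4418 -0.1102] 126 ((442.35980224609375, -110.4330825805664), (27.802846908569336, 27.69407081604004), 88.52112579345703) 86.33051342347031
[ 0.4339 -0.2088] 430 ((434.372802734375, -208.9937744140625), (30.9503116607666, 92.94367980957031), 72.64546203613281) 163.14440321607088
[ 0.5963 -0.3217] 439 ((595.520751953125, -321.6952819824219), (92.62234497070312, 33.53826141357422), 9.723856925964355) -169.72293068944876
```

View pics/c3.png

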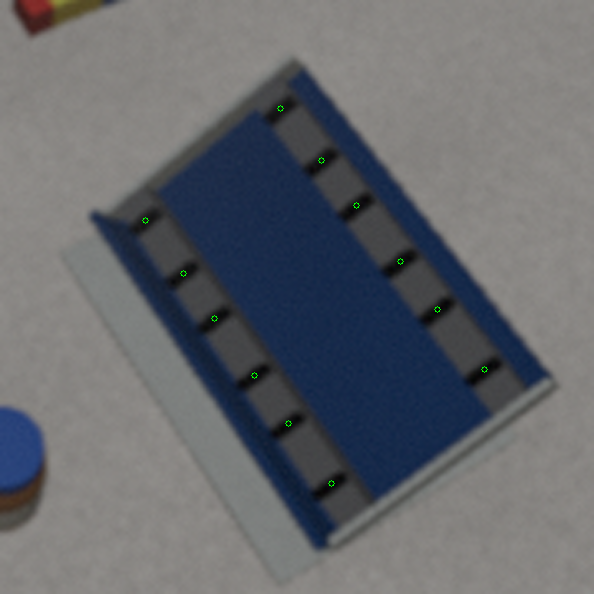

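```bash
cat >> h.py <<'E'
from scipy.spatial.transform import Slerp
BED=np.array([.5222,.2042,.085]); BY=-.0675
def down(yawdeg): # tool z down, tool x at world yaw
    y=np.radians(yawdeg); x=np.array([np.cos(y),np.sin(y),0]); z=np.array([0,0,-1.]); return R.from_matrix(np.c_[x,np.cross(z,x),z])
def inbed(flip=False):
    B=bedR(BY); s=1 if flip else -1; return R.from_matrix(np.c_[s*B[:,1],s*B[:,0],-B[:,2]])
def bed(x,y,z): return BED+bedR(BY)@np.array([x,y,z])
def plan(wps,g,show=True,st=None):
    """wps: list of (pos,Rot,nrows); prints rows as JSON-able flat lists of 5 rows"""
    st=st or env.get_state(); p=np.array(st["tcp_pos"]); q=toolrot(st); rows=[]
    for P,Q,n in wps:
        p0,q0=p,q; sl=Slerp([0,1],R.concatenate([q0,Q]))
        for i in range(n):
            p1=p0+(np.array(P)-p0)*(i+1)/n; q1=sl((i+1)/n)
            rows.append([g,*np.round(q.inv().apply(p1-p),4),*np.round((q.inv()*q1).as_rotvec(degrees=True),1)]); p,q=p1,q1
    while len(rows)%5: rows.append([g]+[0]*6)
    for i in range(0,len(rows),5):
        print(",  ".join(",".join(f"{v+0:g}" for v in r) for r in rows[i:i+5])); print()
def rep():
    st=env.get_state(); print("t",round(st["clock"],2),"tcp",st["tcp_pos"].round(4),"x",toolrot(st).as_matrix()[:,0].round(3),"z",toolrot(st).as_matrix()[:,2].round(3),"F",st["wrist_force"].round(2),"M",st["ft_torque"].round(3),"gap",round(st["finger_gap"],4),"j",st["joint_pos"].round(2)); return st
E
python3 - <<'E'
from h import *
plan([((.35,-.45,.22),down(12),9),((.562,-.3275,.16),down(100.3),9)],1)
E
```

```text
1,-0.0062,-0.0263,0.0024,0,0,-9.9,  1,-0.0016,-0.027,0.0024,0,0,-9.9,  1,0.003,-0.0269,0.0024,0,0,-9.9,  1,0.0076,-0.0259,0.0024,0,0,-9.9,  1,0.0119,-0.0243,0.0024,0,0,-9.9

1,0.0159,-0.0219,0.0024,0,0,-9.9,  1,0.0194,-0.0188,0.0024,0,0,-9.9,  1,0.0223,-0.0152,0.0024,0,0,-9.9,  1,0.0246,-0.0112,0.0024,0,0,-9.9,  1,0.0259,-0.0084,0.0067,0,0,-9.8

1,0.0269,-0.0039,0.0067,0,0,-9.8,  1,0.0272,0.0008,0.0067,0,0,-9.8,  1,0.0267,0.0054,0.0067,0,0,-9.8,  1,0.0254,0.0098,0.0067,0,0,-9.8,  1,0.0233,0.014,0.0067,0,0,-9.8

1,0.0206,0.0178,0.0067,0,0,-9.8,  1,0.0172,0.021,0.0067,0,0,-9.8,  1,0.0134,0.0237,0.0067,0,0,-9.8,  1,0,0,0,0,0,0,  1,0,0,0,0,0,0
```

carry_out --moves '[1,-0.006,-0.026,0.002,0,0,-10,1,-0.002,-0.027,0.002,0,0,-10,1,0.003,-0.027,0.002,0,0,-10,1,0.008,-0.026,0.002,0,0,-10,1,0.012,-0.024,0.002,0,0,-10]'

```text
clock: 0.72
tcp_pos: [0.2536, -0.4951, 0.2285]
orientation: [-0.003, 0.976, -0.219, -0.001]
wrist_force: [0.4, -0.7, 0.3]
finger_gap: 0.0853
```

carry_out --moves '[1,0.016,-0.022,0.002,0,0,-10,1,0.019,-0.019,0.002,0,0,-10,1,0.022,-0.015,0.002,0,0,-10,1,0.025,-0.011,0.002,0,0,-10,1,0.026,-0.008,0.006,0,0,-10]'

```text
clock: 1.35
tcp_pos: [0.3736, -0.4234, 0.2122]
orientation: [-0.005, 0.974, 0.228, -0.001]
wrist_force: [-0.5, 0.3, -0.3]
finger_gap: 0.0852
```

carry_out --moves '[1,0.027,-0.004,0.006,0,0,-10,1,0.027,0.001,0.006,0,0,-10,1,0.027,0.005,0.006,0,0,-10,1,0.025,0.01,0.006,0,0,-10,1,0.023,0.014,0.006,0,0,-10]'

```text
clock: 1.98
tcp_pos: [0.4864, -0.3401, 0.179]
orientation: [-0.008, 0.777, 0.63, 0.002]
wrist_force: [-0.5, -0.9, 0.7]
finger_gap: 0.0859
```

Run:
```python
from h import *
rep()
plan([((.562,-.3275,.16),down(100.3),5)],1)
```

```text
t 1.98 tcp [ 0.4864 -0.3401  0.179 ] x [0.207 0.978 0.012] z [-0.007  0.014 -1.   ] F [-0.48 -0.95  0.73] M [-0.014 -0.047 -0.   ] gap 0.0859 j [-0.75  0.38 -0.01  1.19  0.01 -0.54]
1,0.0056,0.0143,0.0037,-0.1,-0.2,-4.4,  1,0.0044,0.0147,0.0037,-0.1,-0.2,-4.4,  1,0.0033,0.015,0.0038,-0.1,-0.2,-4.4,  1,0.0021,0.0152,0.0038,-0.1,-0.2,-4.4,  1,0.001,0.0153,0.0038,-0.1,-0.2,-4.4
```

carry_out --moves '[1,0.006,0.017,0.004,-0.1,-0.2,-5,1,0.004,0.017,0.004,-0.1,-0.2,-5,1,0.003,0.017,0.004,-0.1,-0.2,-5,1,0.002,0.017,0.004,-0.1,-0.2,-5,1,0,0.013,0.004,-0.1,-0.2,-3]'

```text
clock: 2.6
tcp_pos: [0.5702, -0.3243, 0.1545]
orientation: [-0.001, 0.629, 0.778, -0.001]
wrist_force: [0.2, -0.0, -0.4]
finger_gap: 0.0854
```

```bash
cat >> h.py <<'E'
def bandlook(name):
    st=rep(); im=env.read_camera("wrist")[:,:,::-1]; cv2.imwrite(f"pics/{name}.png",im); E=ext("wrist",st)
    hsv=cv2.cvtColor(im,cv2.COLOR_BGR2HSV); blue=cv2.inRange(hsv,(105,120,50),(130,255,255))
    k,l,s,c=cv2.connectedComponentsWithStats(blue)
    yel=cv2.inRange(hsv,(20,100,60),(38,255,255)); ky,ly,sy,cy=cv2.connectedComponentsWithStats(yel)
    for i in range(1,k):
        if s[i,4]>200: print("blue",c[i].round(),s[i,4],unproj([c[i]],.03,E)[0].round(4))
    for i in range(1,ky):
        if sy[i,4]>200: print("yel",cy[i].round(),sy[i,4],unproj([cy[i]],.03,E)[0].round(4))
E
python3 - <<'E'
from h import *
bandlook("w1")
E
```

```text
t 2.6 tcp [ 0.5702 -0.3243  0.1545] x [-0.209  0.978  0.001] z [-0.003  0.    -1.   ] F [ 0.21 -0.03 -0.36] M [0.041 0.008 0.036] gap 0.0854 j [-0.64  0.51  0.12  1.19 -0.   -0.85]
blue [135.  21.] 2498 [ 0.4478 -0.4821  0.03  ]
blue [489. 131.] 1621 [ 0.4663 -0.2189  0.03  ]
blue [616. 130.] 2059 [ 0.4436 -0.1229  0.03  ]
blue [318. 226.] 1336 [ 0.5645 -0.3283  0.03  ]
yel [517.  82.] 3265 [ 0.4292 -0.2104  0.03  ]
yel [624.  85.] 1612 [ 0.4122 -0.1304  0.03  ]
yel [460. 173.] 2447 [ 0.5007 -0.2303  0.03  ]
yel [597. 176.] 3453 [ 0.479 -0.123  0.03 ]
yel [320. 178.] 2298 [ 0.5267 -0.3346  0.03  ]
yel [317. 270.] 1810 [ 0.6013 -0.3218  0.03  ]
yel [327. 387.] 1342 [ 0.7151 -0.2885  0.03  ]
```

View pics/w1.png

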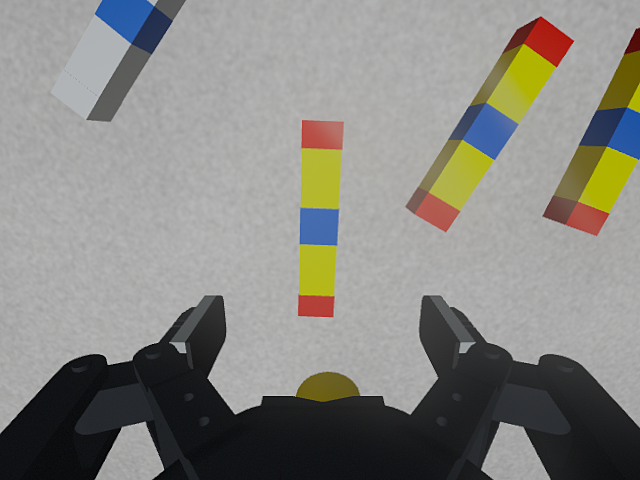

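carry_out --moves '[0.6,-0.001,-0.004,0.035,0,0,1,0.6,-0.001,-0.003,0.035,0,0,1,0.6,0,0,0.035,0,0,0,0.6,0,0,0.025,0,0,0,0.6,0,0,0,0,0,0]'

```text
clock: 3.28
tcp_pos: [0.5628, -0.3265, 0.0188]
orientation: [-0.003, 0.643, 0.766, -0.001]
wrist_force: [-1.1, 0.8, 1.2]
finger_gap: 0.0685
```

Run:
```python
from h import *
rep()
plan([((.563,-.328,.015),down(99.9),2)],1)
```

```text
t 3.27 tcp [ 0.5628 -0.3265  0.0188] x [-0.173  0.985  0.003] z [-0.005  0.003 -1.   ] F [-1.1  0.8  1.2] M [-0.014 -0.012 -0.029] gap 0.0685 j [-0.65  0.6  -0.07  0.9  -0.   -0.82]
1,-0.0008,0,0.0019,-0.1,-0.1,0,  1,-0.0008,0,0.0019,-0.1,-0.1,0,  1,0,0,0,0,0,0,  1,0,0,0,0,0,0,  1,0,0,0,0,0,0
```

carry_out --moves '[-1,-0.001,0,0.003,0,0,0,-1,0,0,0,0,0,0,-1,0,0,0,0,0,0,-1,0,0,0,0,0,0,-1,0,0,0,0,0,0]' --squeeze 100

```text
clock: 3.9
tcp_pos: [0.5636, -0.3284, 0.0184]
orientation: [-0.001, 0.643, 0.766, -0.001]
wrist_force: [0.3, -0.5, -3.2]
finger_gap: 0.0284
```

carry_out --moves '[-1,0,0,-0.025,0,0,0,-1,0,0,-0.025,0,0,0,-1,0,0,-0.03,0,0,0,-1,0,0,0,0,0,0,-1,0,0,0,0,0,0]'

```text
clock: 4.53
tcp_pos: [0.562, -0.3269, 0.0968]
orientation: [-0.005, 0.643, 0.766, -0.001]
wrist_force: [0.0, -0.6, -4.4]
finger_gap: 0.0282
```

Run:
```python
from h import *
st=rep(); print("M in tool",toolrot(st).inv().apply(st["ft_torque"]).round(3))
```

```text
t 4.53 tcp [ 0.562  -0.3269  0.0968] x [-0.172  0.985  0.006] z [-0.008  0.004 -1.   ] F [ 0.05 -0.61 -4.42] M [0.084 0.193 0.003] gap 0.0282 j [-0.65  0.54  0.02  1.07 -0.   -0.82]
M in tool [ 0.176  0.116 -0.003]
```

Run:
```python
from h import *
print(bed(.003,-.084,.0194),bed(.003,-.084,.085),inbed().as_matrix().round(3))
plan([((.5,-.1,.27),down(90),8),(bed(.003,-.084,.085),inbed(),12)],-1)
```

```text
[0.53651588 0.28742393 0.10261228] [0.57405681 0.28488607 0.15634865] [[ 0.067  0.817 -0.572]
 [ 0.998 -0.055  0.039]
 [-0.    -0.574 -0.819]]
-1,0.0294,-0.0029,-0.0215,-0.1,0,1.2,  -1,0.0293,-0.0035,-0.0215,-0.1,0,1.2,  -1,0.0292,-0.0041,-0.0215,-0.1,0,1.2,  -1,0.0291,-0.0047,-0.0215,-0.1,0,1.2,  -1,0.029,-0.0053,-0.0215,-0.1,0,1.2

-1,0.0289,-0.006,-0.0216,-0.1,0,1.2,  -1,0.0287,-0.0066,-0.0216,-0.1,0,1.2,  -1,0.0285,-0.0072,-0.0216,-0.1,0,1.2,  -1,0.0321,0.0062,0.0095,2.9,0.1,0.3,  -1,0.0321,0.0065,0.0092,2.9,0.1,0.3

-1,0.0321,0.0068,0.0089,2.9,0.1,0.3,  -1,0.0321,0.007,0.0086,2.9,0.1,0.3,  -1,0.0322,0.0073,0.0083,2.9,0.1,0.3,  -1,0.0322,0.0075,0.008,2.9,0.1,0.3,  -1,0.0322,0.0077,0.0077,2.9,0.1,0.3

-1,0.0322,0.008,0.0073,2.9,0.1,0.3,  -1,0.0323,0.0081,0.007,2.9,0.1,0.3,  -1,0.0323,0.0083,0.0066,2.9,0.1,0.3,  -1,0.0323,0.0085,0.0062,2.9,0.1,0.3,  -1,0.0324,0.0086,0.0059,2.9,0.1,0.3
```

carry_out --moves '[-1,0.03,-0.003,-0.023,0,0,1.2,-1,0.03,-0.004,-0.023,0,0,1.2,-1,0.03,-0.005,-0.023,0,0,1.2,-1,0.03,-0.005,-0.022,0,0,1.2,-1,0.03,-0.006,-0.022,0,0,1.2]'

```text
clock: 5.15
tcp_pos: [0.5157, -0.1773, 0.2023]
orientation: [-0.013, 0.685, 0.728, -0.003]
wrist_force: [0.0, -0.4, -4.4]
finger_gap: 0.0283
```

carry_out --moves '[-1,0.03,-0.006,-0.022,0,0,1.2,-1,0.03,-0.007,-0.022,0,0,1.2,-1,0.03,-0.007,-0.022,0,0,1.2,-1,0.033,0.006,0.009,3,0,0.3,-1,0.033,0.006,0.009,3,0,0.3]'

```text
clock: 5.78
tcp_pos: [0.5018, -0.0177, 0.2503]
orientation: [-0.053, 0.711, 0.7, -0.042]
wrist_force: [0.5, -0.5, -5.4]
finger_gap: 0.0281
```

Run:
```python
from h import *
st=rep(); print("M in tool",toolrot(st).inv().apply(st["ft_torque"]).round(3))
plan([(bed(.003,-.084,.085),inbed(),10)],-1)
```

```text
t 5.78 tcp [ 0.5018 -0.0177  0.2503] x [0.017 1.    0.015] z [-0.134  0.017 -0.991] F [ 0.49 -0.51 -5.35] M [-0.036 -0.128  0.017] gap 0.0281 j [-0.19  0.28  0.01  1.44 -0.01 -0.17]
M in tool [-0.129 -0.036 -0.014]
-1,0.0302,0.008,0.0089,2.7,0,0.3,  -1,0.0303,0.0082,0.0085,2.7,0,0.3,  -1,0.0303,0.0085,0.0081,2.7,0,0.3,  -1,0.0304,0.0087,0.0077,2.7,0,0.3,  -1,0.0304,0.0089,0.0073,2.7,0,0.3

-1,0.0304,0.009,0.0069,2.7,0,0.3,  -1,0.0305,0.0092,0.0065,2.7,0,0.3,  -1,0.0305,0.0093,0.006,2.7,0,0.3,  -1,0.0306,0.0095,0.0056,2.7,0,0.3,  -1,0.0306,0.0095,0.0052,2.7,0,0.3
```

carry_out --moves '[-1,0,0,0,-4,0.5,0,-1,0,0,0,-4,0.4,0,-1,0,0,0,0,0,0,-1,0,0,0,0,0,0,-1,0,0,0,0,0,0]'

```text
clock: 6.4
tcp_pos: [0.5003, -0.0144, 0.2413]
orientation: [-0.015, 0.712, 0.702, 0.009]
wrist_force: [-0.9, 0.5, -3.5]
finger_gap: 0.0279
```

```bash
cat >> h.py <<'E'
def feel(n=8):
    o=[]
    for i in range(n):
        im=env.read_camera("scene"); st=env.get_state(); t=toolrot(st).inv(); o.append([*t.apply(st["ft_torque"]),*t.apply(st["wrist_force"])])
    o=np.array(o); print("tool M,F mean",o.mean(0).round(3),"std",o.std(0).round(3),"\nMx",o[:,0].round(3)); return im
E
python3 - <<'E'
from h import *
rep(); cv2.imwrite("pics/s1.png",feel()[:,:,::-1][60:360,150:510]); rep()
plan([(bed(.003,-.084,.085),inbed(),10)],-1)
E
```

```text
t 6.4 tcp [ 0.5003 -0.0144  0.2413] x [0.014 0.999 0.034] z [-0.008  0.035 -0.999] F [-0.93  0.48 -3.54] M [-0.107  0.137  0.012] gap 0.0279 j [-0.21  0.18 -0.13  1.27  0.03 -0.19]
tool M,F mean [ 0.11  -0.056  0.005 -0.051 -0.338  3.814] std [0.031 0.024 0.037 0.463 0.642 0.344] 
Mx [0.082 0.095 0.111 0.146 0.109 0.095 0.171 0.07 ]
t 6.8 tcp [ 0.5003 -0.0142  0.2417] x [0.013 0.999 0.034] z [-0.007  0.034 -0.999] F [-0.24 -0.12 -3.37] M [-0.038  0.071 -0.013] gap 0.0282 j [-0.21  0.18 -0.13  1.27  0.03 -0.19]
-1,0.0297,0.007,0.0095,3.5,-0.1,0.4,  -1,0.0298,0.0074,0.009,3.5,-0.1,0.4,  -1,0.0298,0.0078,0.0085,3.5,-0.1,0.4,  -1,0.0299,0.0081,0.008,3.5,-0.1,0.4,  -1,0.0299,0.0083,0.0075,3.5,-0.1,0.4

-1,0.03,0.0086,0.0069,3.5,-0.1,0.4,  -1,0.0301,0.0088,0.0063,3.5,-0.1,0.4,  -1,0.0301,0.009,0.0057,3.5,-0.1,0.4,  -1,0.0302,0.0091,0.0051,3.5,-0.1,0.4,  -1,0.0303,0.0092,0.0045,3.5,-0.1,0.4
```

carry_out --moves '[-1,0.031,0.007,0.009,3.7,0,0.4,-1,0.031,0.007,0.009,3.7,0,0.4,-1,0.031,0.008,0.008,3.7,0,0.4,-1,0.031,0.008,0.008,3.7,0,0.4,-1,0.031,0.008,0.007,3.7,0,0.4]'

```text
clock: 7.42
tcp_pos: [0.5403, 0.143, 0.2027]
orientation: [-0.128, 0.715, 0.68, -0.104]
wrist_force: [1.3, 0.1, -3.5]
finger_gap: 0.0281
```

carry_out --moves '[-1,0.031,0.009,0.007,3.7,0,0.4,-1,0.031,0.009,0.006,3.7,0,0.4,-1,0.031,0.009,0.005,3.7,0,0.4,-1,0.031,0.009,0.005,3.7,0,0.4,-1,0.025,0.008,0.004,3,0,0.4]'

```text
clock: 8.05
tcp_pos: [0.5829, 0.2966, 0.1598]
orientation: [-0.235, 0.698, 0.643, -0.208]
wrist_force: [2.6, 0.1, -4.3]
finger_gap: 0.0283
```

```bash
cat >> h.py <<'E'
def inb(p): return bedR(BY).T@(np.array(p)-BED)
E
python3 - <<'E'
from h import *
st=rep(); print("tcp in bed",inb(st["tcp_pos"]).round(4))
plan([(bed(.003,-.084,.045),inbed(),5)],-1)
E
```

```text
t 8.05 tcp [0.5829 0.2966 0.1598] x [0.085 0.996 0.012] z [-0.594  0.06  -0.802] F [ 2.57  0.1  -4.26] M [-0.045 -1.05  -0.007] gap 0.0283 j [0.25 1.14 1.15 2.19 0.21 0.27]
tcp in bed [-0.0016 -0.0963  0.0924]
-1,-0.0027,-0.0006,0.0095,-0.3,-0.2,-0.1,  -1,-0.0026,-0.0007,0.0095,-0.3,-0.2,-0.1,  -1,-0.0026,-0.0008,0.0095,-0.3,-0.2,-0.1,  -1,-0.0025,-0.0008,0.0095,-0.3,-0.2,-0.1,  -1,-0.0025,-0.0009,0.0095,-0.3,-0.2,-0.1
```

carry_out --moves '[-1,-0.004,-0.001,0.01,-0.3,-0.3,-0.1,-1,-0.003,-0.001,0.01,-0.3,-0.2,-0.1,-1,-0.003,-0.001,0.01,-0.3,-0.2,-0.1,-1,-0.002,-0.001,0.01,-0.3,-0.2,-0.1,-1,-0.001,0,0.008,0,0,0]'

```text
clock: 8.68
tcp_pos: [0.557, 0.2903, 0.1019]
orientation: [-0.223, 0.695, 0.651, -0.207]
wrist_force: [3.7, 1.0, 20.0]
finger_gap: 0.0283
```

Run:
```python
from h import *
st=rep(); print("tcp in bed",inb(st["tcp_pos"]).round(4))
T=ext("top"); a=env.read_camera("top")[:,:,::-1][190:320,90:270]; cv2.imwrite("pics/t1.png",cv2.resize(a,None,fx=4.4,fy=4.4,interpolation=cv2.INTER_CUBIC))
plan([(bed(.003,-.084,.0204),inbed(),4)],-1)
```

```text
t 8.68 tcp [0.557  0.2903 0.1019] x [0.066 0.998 0.003] z [-0.579  0.041 -0.814] F [ 3.68  1.05 20.02] M [ 0.242  0.125 -0.071] gap 0.0283 j [0.26 1.02 0.75 1.9  0.19 0.27]
tcp in bed [-0.0139 -0.0882  0.0304]
-1,-0.0011,-0.0042,0.0027,-0.1,0,0,  -1,-0.0011,-0.0042,0.0027,-0.1,0,0,  -1,-0.0011,-0.0042,0.0027,-0.1,0,0,  -1,-0.0011,-0.0042,0.0026,-0.1,0,0,  -1,0,0,0,0,0,0
```

View pics/t1.png

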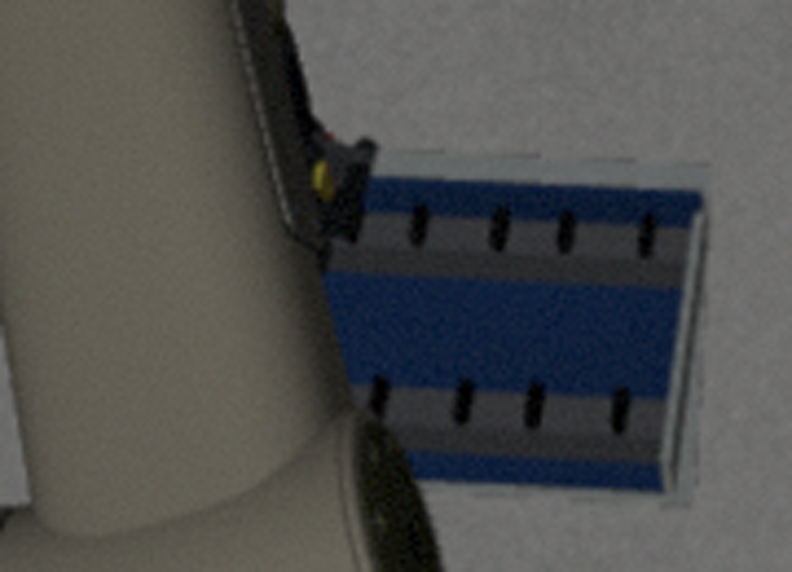

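carry_out --moves '[-1,0,0,-0.012,0,0,0,-1,-0.001,-0.008,0,0,0,0,-1,-0.001,-0.006,0,0,0,0,-1,0,-0.003,0,0,0,0,-1,0,0,0,0,0,0]'

```text
clock: 9.35
tcp_pos: [0.5509, 0.2892, 0.1215]
orientation: [-0.221, 0.696, 0.652, -0.205]
wrist_force: [-0.1, -0.9, -4.7]
finger_gap: 0.028
```

Run:
```python
from h import *
st=rep(); print("tcp in bed",inb(st["tcp_pos"]).round(4))
w=env.read_camera("wrist")[:,:,::-1]; s=env.read_camera("scene")[:,:,::-1][220:400,340:520]
cv2.imwrite("pics/m1.png",np.hstack([cv2.resize(w,(480,360)),cv2.resize(s,(320,360))]))
plan([(bed(.003,-.084,.0204),inbed(),4)],-1)
```

```text
t 9.35 tcp [0.5509 0.2892 0.1215] x [0.065 0.998 0.004] z [-0.573  0.041 -0.818] F [-0.06 -0.9  -4.7 ] M [-0.042 -0.874  0.007] gap 0.028 j [0.26 0.98 0.74 1.91 0.19 0.27]
tcp in bed [ 0.0021 -0.0867  0.043 ]
-1,-0.0007,-0.0003,0.0056,0,0,0.1,  -1,-0.0007,-0.0003,0.0056,0,0,0.1,  -1,-0.0007,-0.0003,0.0056,0,0,0.1,  -1,-0.0007,-0.0003,0.0056,0,0,0.1,  -1,0,0,0,0,0,0
```

View pics/m1.png

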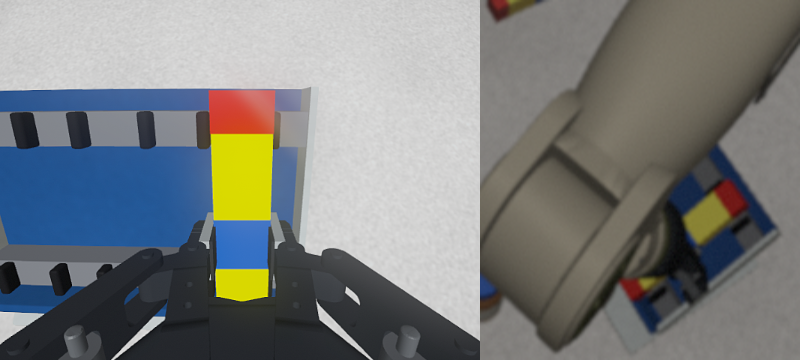

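carry_out --moves '[-1,-0.002,0,0.006,0,0,0.1,-1,-0.001,0,0.006,0,0,0.1,-1,0,0,0.005,0,0,0,-1,0,0,0.003,0,0,0,-1,0,0,0,0,0,0]'

```text
clock: 10.07
tcp_pos: [0.5383, 0.2866, 0.1026]
orientation: [-0.221, 0.697, 0.651, -0.206]
wrist_force: [0.8, -0.6, -4.2]
finger_gap: 0.0283
```

Run:
```python
from h import *
st=rep(); print("tcp in bed",inb(st["tcp_pos"]).round(4))
plan([(bed(.003,-.084,.0194),inbed(),4)],-1)
```

```text
t 10.07 tcp [0.5383 0.2866 0.1026] x [0.069 0.998 0.001] z [-0.575  0.041 -0.817] F [ 0.76 -0.62 -4.24] M [-0.089 -0.849  0.016] gap 0.0283 j [0.27 0.96 0.64 1.84 0.19 0.28]
tcp in bed [ 0.0015 -0.0833  0.0204]
-1,0.0002,-0.0004,0.0003,0,0,0,  -1,0.0002,-0.0004,0.0003,0,0,0,  -1,0.0002,-0.0004,0.0003,0,0,0,  -1,0.0002,-0.0004,0.0003,0,0,0,  -1,0,0,0,0,0,0
```

carry_out --moves '[-1,0,-0.001,0.002,0,0,0,-1,0,0,0.001,0,0,0,0.3,0,0,0,0,0,0,0.3,0,0,0,0,0,0,0.3,0,0,0,0,0,0]'

```text
clock: 10.7
tcp_pos: [0.5372, 0.287, 0.1036]
orientation: [-0.22, 0.697, 0.651, -0.203]
wrist_force: [-0.6, 0.1, -0.1]
finger_gap: 0.0556
```

carry_out --moves '[0.3,0,0,-0.015,0,0,0,0.3,0,0,-0.02,0,0,0,0.3,0,0,-0.025,0,0,0,0.3,0,0,-0.03,0,0,0,0.3,0,0,-0.02,0,0,0]'

```text
clock: 11.32
tcp_pos: [0.5696, 0.2681, 0.2165]
orientation: [-0.236, 0.69, 0.646, -0.223]
wrist_force: [-97.4, -20.6, 57.1]
finger_gap: 0.0555
```

Run:
```python
from h import *
st=rep(); print("tcp in bed",inb(st["tcp_pos"]).round(4))
w=env.read_camera("wrist")[:,:,::-1]; cv2.imwrite("pics/w2.png",cv2.resize(w,(480,360)))
plan([((.5,.05,.25),down(84.5),8),((.4417,-.110,.17),down(83.7),7)],.6)
```

```text
t 11.32 tcp [0.5696 0.2681 0.2165] x [ 0.065  0.998 -0.003] z [-0.614  0.038 -0.789] F [-97.42 -20.56  57.11] M [-0.851  6.752  0.96 ] gap 0.0555 j [0.23 1.14 1.27 2.34 0.18 0.24]
tcp in bed [ 0.0402 -0.067   0.1324]
0.6,-0.0276,-0.0081,0.0012,-4.7,0.1,0.2,  0.6,-0.0277,-0.008,0.0005,-4.7,0.1,0.2,  0.6,-0.0277,-0.0079,-0.0002,-4.7,0.1,0.2,  0.6,-0.0277,-0.0078,-0.0009,-4.7,0.1,0.2,  0.6,-0.0277,-0.0076,-0.0016,-4.7,0.1,0.2

0.6,-0.0278,-0.0073,-0.0022,-4.7,0.1,0.2,  0.6,-0.0278,-0.007,-0.0028,-4.7,0.1,0.2,  0.6,-0.0278,-0.0067,-0.0034,-4.7,0.1,0.2,  0.6,-0.0236,-0.0061,0.0114,0,0,0.1,  0.6,-0.0236,-0.0061,0.0114,0,0,0.1

0.6,-0.0236,-0.006,0.0114,0,0,0.1,  0.6,-0.0236,-0.006,0.0114,0,0,0.1,  0.6,-0.0236,-0.0059,0.0114,0,0,0.1,  0.6,-0.0236,-0.0059,0.0114,0,0,0.1,  0.6,-0.0236,-0.0058,0.0114,0,0,0.1
```

View pics/w2.png

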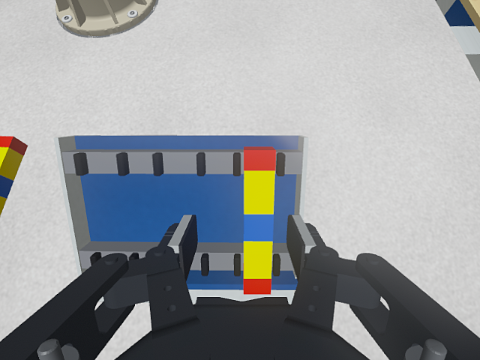

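carry_out --moves '[0.6,0,0.002,0.004,-2,0,0,0.6,-0.004,0,0,-4,0,0,0.6,-0.01,0,0,-5,0,0.2,0.6,-0.02,-0.004,0,-5,0,0.2,0.6,-0.027,-0.006,0,-5,0,0.2]'

```text
clock: 12.0
tcp_pos: [0.5574, 0.2058, 0.2114]
orientation: [-0.101, 0.726, 0.673, -0.098]
wrist_force: [-1.0, -0.2, 0.8]
finger_gap: 0.0683
```

Run:
```python
from h import *
st=rep(); print("tcp in bed",inb(st["tcp_pos"]).round(4))
plan([((.47,.05,.24),down(84.5),5),((.4417,-.110,.17),down(83.7),5)],.6)
```

```text
t 12.0 tcp [0.5574 0.2058 0.2114] x [ 0.076  0.997 -0.006] z [-0.279  0.015 -0.96 ] F [-1.03 -0.25  0.79] M [-0.008 -0.242 -0.02 ] gap 0.0683 j [0.19 0.6  0.37 1.62 0.07 0.25]
tcp in bed [ 0.0438 -0.004   0.1236]
0.6,-0.0324,-0.016,-0.0011,-3.2,0.1,0.2,  0.6,-0.0325,-0.0158,-0.002,-3.2,0.1,0.2,  0.6,-0.0325,-0.0155,-0.003,-3.2,0.1,0.2,  0.6,-0.0326,-0.0152,-0.0039,-3.2,0.1,0.2,  0.6,-0.0326,-0.0148,-0.0048,-3.2,0.1,0.2

0.6,-0.0324,-0.0026,0.014,0,0,0.2,  0.6,-0.0324,-0.0025,0.014,0,0,0.2,  0.6,-0.0324,-0.0024,0.014,0,0,0.2,  0.6,-0.0324,-0.0023,0.014,0,0,0.2,  0.6,-0.0324,-0.0022,0.014,0,0,0.2
```

carry_out --moves '[0.6,-0.033,-0.017,-0.001,-3.3,0,0.2,0.6,-0.033,-0.017,-0.002,-3.3,0,0.2,0.6,-0.033,-0.016,-0.003,-3.3,0,0.2,0.6,-0.033,-0.015,-0.004,-3.3,0,0.2,0.6,-0.033,-0.015,-0.005,-3.3,0,0.2]'

```text
clock: 12.62
tcp_pos: [0.4627, 0.044, 0.2427]
orientation: [0.009, 0.739, 0.674, 0.002]
wrist_force: [0.3, -1.2, 0.9]
finger_gap: 0.0682
```

carry_out --moves '[0.6,-0.033,-0.003,0.014,0,0,0.2,0.6,-0.033,-0.003,0.014,0,0,0.2,0.6,-0.033,-0.003,0.014,0,0,0.2,0.6,-0.03,-0.002,0.014,0,0,0.2,0.6,-0.02,0,0.01,0,0,0.2]'

```text
clock: 13.25
tcp_pos: [0.4349, -0.1077, 0.1798]
orientation: [0.012, 0.744, 0.668, 0.005]
wrist_force: [0.5, -0.5, 0.1]
finger_gap: 0.0684
```

Run:
```python
from h import *
bandlook("w3")
plan([((.4417,-.110,.04),down(83.7),5)],.6)
```

```text
t 13.25 tcp [ 0.4349 -0.1077  0.1798] x [ 0.108  0.994 -0.009] z [ 0.023 -0.011 -1.   ] F [ 0.5  -0.49  0.09] M [ 0.004  0.015 -0.012] gap 0.0684 j [-0.42  0.08 -0.4   1.06 -0.   -0.31]
blue [632. 219.] 252 [0.4617 0.167  0.03  ]
blue [322. 231.] 1066 [ 0.4431 -0.1099  0.03  ]
blue [207. 268.] 967 [ 0.4667 -0.2188  0.03  ]
blue [615. 298.] 1046 [0.5398 0.1643 0.03  ]
blue [592. 355.] 1253 [0.6042 0.1513 0.03  ]
yel [322. 188.] 1859 [ 0.4053 -0.1055  0.03  ]
yel [214. 228.] 1972 [ 0.4302 -0.2044  0.03  ]
yel [322. 270.] 1462 [ 0.4799 -0.1139  0.03  ]
yel [203. 298.] 1065 [ 0.4965 -0.2286  0.03  ]
0.6,0.0003,0.0008,0.0278,0.3,0.1,0,  0.6,0.0002,0.0009,0.0278,0.3,0.1,0,  0.6,0.0002,0.0011,0.0278,0.3,0.1,0,  0.6,0.0001,0.0012,0.0278,0.3,0.1,0,  0.6,0,0.0013,0.0277,0.3,0.1,0
```

carry_out --moves '[0.6,-0.001,0.002,0.035,0.6,0.2,0,0.6,0,0.002,0.037,0.4,0.2,0,0.6,0,0.001,0.037,0.3,0.1,0,0.6,0,0,0.033,0,0,0,0.6,0,0,0.012,0,0,0]'

```text
clock: 13.92
tcp_pos: [0.4424, -0.1118, 0.0235]
orientation: [0.002, 0.745, 0.667, 0.001]
wrist_force: [-0.7, 1.0, 0.3]
finger_gap: 0.0683
```

Run:
```python
from h import *
rep()
plan([((.4425,-.110,.015),down(83.6),2)],.6)
```

```text
t 13.93 tcp [ 0.4424 -0.1118  0.0235] x [ 0.111  0.994 -0.001] z [ 0.004 -0.001 -1.   ] F [-0.73  1.05  0.3 ] M [-0.033  0.037 -0.012] gap 0.0683 j [-0.42  0.28 -0.6   0.69  0.   -0.31]
0.6,0.0009,-0.0001,0.0042,0.1,0,0,  0.6,0.0009,-0.0001,0.0042,0.1,0,0,  0.6,0,0,0,0,0,0,  0.6,0,0,0,0,0,0,  0.6,0,0,0,0,0,0
```

carry_out --moves '[0.6,0.001,0,0.005,0,0,0,-1,0,0,0.002,0,0,0,-1,0,0,0,0,0,0,-1,0,0,0,0,0,0,-1,0,0,0,0,0,0]' --squeeze 100

```text
clock: 14.55
tcp_pos: [0.4443, -0.1109, 0.0189]
orientation: [0.003, 0.745, 0.667, 0.002]
wrist_force: [-0.3, 0.4, -3.2]
finger_gap: 0.0277
```

carry_out --moves '[-1,0,0,-0.025,0,0,0,-1,0,0,-0.03,0,0,0,-1,0,0,-0.03,0,0,0,-1,0,0,-0.01,0,0,0,-1,0,0,0,0,0,0]'

```text
clock: 15.18
tcp_pos: [0.4423, -0.1102, 0.1151]
orientation: [0.002, 0.745, 0.667, 0.001]
wrist_force: [-1.1, 0.4, -3.5]
finger_gap: 0.0283
```

Run:
```python
from h import *
rep(); feel(8); rep()
plan([((.44,-.03,.25),inbed(),0) if 0 else ((.46,.05,.25),down(86),5)],-1)
```

```text
t 15.18 tcp [ 0.4423 -0.1102  0.1151] x [ 0.111  0.994 -0.001] z [ 0.005 -0.001 -1.   ] F [-1.14  0.4  -3.46] M [ 0.034 -0.08   0.009] gap 0.0283 j [-0.42  0.16 -0.48  0.93  0.   -0.31]
tool M,F mean [-0.093  0.02   0.     0.113  0.063  3.591] std [0.034 0.036 0.029 0.261 0.381 0.598] 
Mx [-0.045 -0.104 -0.14  -0.066 -0.132 -0.121 -0.077 -0.056]
t 15.57 tcp [ 0.4417 -0.1099  0.1143] x [ 0.111  0.994 -0.   ] z [ 0.002 -0.001 -1.   ] F [-0.42  0.24 -3.97] M [ 0.065 -0.063  0.011] gap 0.028 j [-0.42  0.17 -0.48  0.93  0.   -0.31]
-1,0.0322,0.0002,-0.0271,0,0,-0.5,  -1,0.0322,0.0004,-0.0271,0,0,-0.5,  -1,0.0322,0.0007,-0.0271,0,0,-0.5,  -1,0.0322,0.0009,-0.0271,0,0,-0.5,  -1,0.0322,0.0012,-0.0271,0,0,-0.5
```

```bash
cat >> h.py <<'E'
def half(flip): 
    a=down(266.13 if flip else 86.13); return Slerp([0,1],R.concatenate([a,inbed(flip)]))(.5)
E
python3 - <<'E'
from h import *
plan([((.45,-.04,.25),down(175),10),((.5,.16,.25),down(266.1),10)],-1)
E
```

```text
-1,0.007,0.0001,-0.0136,0,0,-9.1,  -1,0.0069,0.0012,-0.0136,0,0,-9.1,  -1,0.0067,0.0023,-0.0136,0,0,-9.1,  -1,0.0062,0.0033,-0.0136,0,0,-9.1,  -1,0.0056,0.0043,-0.0136,0,0,-9.1

-1,0.0049,0.0051,-0.0136,0,0,-9.1,  -1,0.004,0.0058,-0.0136,0,0,-9.1,  -1,0.003,0.0064,-0.0136,0,0,-9.1,  -1,0.002,0.0068,-0.0136,0,0,-9.1,  -1,0.0009,0.007,-0.0136,0,0,-9.1

-1,-0.0032,0.0204,0,0,0,-9.1,  -1,-0.0064,0.0196,0,0,0,-9.1,  -1,-0.0094,0.0183,0,0,0,-9.1,  -1,-0.0122,0.0166,0,0,0,-9.1,  -1,-0.0147,0.0145,0,0,0,-9.1

-1,-0.0168,0.0119,0,0,0,-9.1,  -1,-0.0185,0.0091,0,0,0,-9.1,  -1,-0.0197,0.0061,0,0,0,-9.1,  -1,-0.0204,0.0029,0,0,0,-9.1,  -1,-0.0206,-0.0004,0,0,0,-9.1
```

carry_out --moves '[-1,0.007,0,-0.014,0,0,-9.3,-1,0.007,0.001,-0.014,0,0,-9.3,-1,0.007,0.002,-0.014,0,0,-9.3,-1,0.006,0.003,-0.014,0,0,-9.3,-1,0.006,0.004,-0.014,0,0,-9.3]'

```text
clock: 16.2
tcp_pos: [0.4423, -0.0734, 0.1833]
orientation: [-0.002, 0.41, 0.912, 0.0]
wrist_force: [-0.5, -0.7, -2.5]
finger_gap: 0.0276
```

carry_out --moves '[-1,0.005,0.005,-0.014,0,0,-9.3,-1,0.004,0.006,-0.014,0,0,-9.3,-1,0.003,0.006,-0.014,0,0,-9.3,-1,0.002,0.007,-0.014,0,0,-9.3,-1,0.001,0.007,-0.014,0,0,-9.3]'

```text
clock: 16.82
tcp_pos: [0.4436, -0.0366, 0.2538]
orientation: [-0.004, 0.003, 1.0, 0.002]
wrist_force: [0.1, -0.4, -3.0]
finger_gap: 0.0285
```

carry_out --moves '[-1,-0.003,0.02,0,0,0,-9.3,-1,-0.006,0.02,0,0,0,-9.3,-1,-0.009,0.018,0,0,0,-9.3,-1,-0.012,0.017,0,0,0,-9.3,-1,-0.015,0.015,0,0,0,-9.3]'

```text
clock: 17.45
tcp_pos: [0.4572, 0.068, 0.2535]
orientation: [-0.003, -0.403, 0.915, 0.004]
wrist_force: [0.5, -0.7, -3.4]
finger_gap: 0.0281
```

Run:
```python
from h import *
rep()
plan([((.5,.16,.25),down(266.1),5),(bed(.003,0,.11),half(True),5)],-1)
```

```text
t 17.45 tcp [0.4572 0.068  0.2535] x [-0.675 -0.738  0.003] z [-0.009  0.004 -1.   ] F [ 0.46 -0.66 -3.42] M [ 0.04  -0.008 -0.015] gap 0.0281 j [-0.03  0.1  -0.2   1.28  0.   -2.43]
-1,-0.0194,0.0061,0.0007,0.1,0,-7.7,  -1,-0.02,0.0034,0.0007,0.1,0,-7.7,  -1,-0.0203,0.0007,0.0007,0.1,0,-7.7,  -1,-0.0202,-0.002,0.0007,0.1,0,-7.7,  -1,-0.0197,-0.0047,0.0007,0.1,0,-7.7

-1,-0.0091,-0.016,0.0146,-3.5,0,0,  -1,-0.0091,-0.0168,0.0136,-3.5,0,0,  -1,-0.0091,-0.0176,0.0126,-3.5,0,0,  -1,-0.0091,-0.0184,0.0115,-3.5,0,0,  -1,-0.0091,-0.019,0.0103,-3.5,0,0
```

carry_out --moves '[-1,-0.019,0.006,0,0,0,-8,-1,-0.02,0.003,0,0,0,-8,-1,-0.02,0,0,0,0,-8,-1,-0.02,-0.002,0,0,0,-8,-1,-0.019,-0.005,0,0,0,-7]'

```text
clock: 18.08
tcp_pos: [0.4981, 0.1621, 0.2508]
orientation: [-0.004, -0.694, 0.719, 0.006]
wrist_force: [0.9, -1.1, -2.9]
finger_gap: 0.028
```

Run:
```python
from h import *
st=rep(); print(inb(st["tcp_pos"]).round(4)); feel(4)
plan([(bed(.003,0,.11),half(True),5),(bed(.003,0,.055),inbed(True),5)],-1)
```

```text
t 18.07 tcp [0.4981 0.1621 0.2508] x [-0.035 -0.999 -0.003] z [-0.015  0.004 -1.   ] F [ 0.91 -1.12 -2.87] M [ 0.015  0.034 -0.023] gap 0.028 j [ 0.16  0.22 -0.05  1.31  0.01 -2.95]
[0.1125 0.0436 0.1236]
tool M,F mean [-0.012 -0.035 -0.008 -0.372 -0.346  3.493] std [0.13  0.116 0.031 1.442 1.233 0.564] 
Mx [ 0.212 -0.071 -0.085 -0.103]
-1,-0.0084,-0.0169,0.0146,-3.3,0,0.3,  -1,-0.0084,-0.0177,0.0136,-3.3,0,0.3,  -1,-0.0085,-0.0184,0.0125,-3.3,0,0.3,  -1,-0.0086,-0.019,0.0114,-3.3,0,0.3,  -1,-0.0087,-0.0196,0.0103,-3.3,0,0.3

-1,0,0.0033,0.0105,-3.5,0,0,  -1,0,0.0027,0.0107,-3.5,0,0,  -1,0,0.002,0.0108,-3.5,0,0,  -1,0,0.0013,0.0109,-3.5,0,0,  -1,0,0.0007,0.011,-3.5,0,0
```

carry_out --moves '[-1,-0.008,-0.017,0.015,-3.3,0,0.3,-1,-0.008,-0.018,0.014,-3.3,0,0.3,-1,-0.008,-0.018,0.013,-3.3,0,0.3,-1,-0.009,-0.019,0.011,-3.3,0,0.3,-1,-0.008,-0.017,0.009,-3.3,0,0.3]'

```text
clock: 18.9
tcp_pos: [0.5816, 0.1952, 0.179]
orientation: [-0.105, -0.671, 0.726, 0.111]
wrist_force: [0.3, 0.5, -2.4]
finger_gap: 0.0282
```

Run:
```python
from h import *
st=rep(); print(inb(st["tcp_pos"]).round(4))
plan([(bed(.003,0,.055),inbed(True),5)],-1)
```

```text
t 18.9 tcp [0.5816 0.1952 0.179 ] x [-0.078 -0.997  0.003] z [-0.301  0.02  -0.953] F [ 0.3   0.51 -2.39] M [ 0.003 -0.377 -0.014] gap 0.0282 j [ 0.16  0.67  0.41  1.61  0.07 -2.91]
[0.0049 0.005  0.1113]
-1,-0.001,0.003,0.0109,-3.5,0,-0.1,  -1,-0.001,0.0024,0.011,-3.5,0,-0.1,  -1,-0.001,0.0017,0.0111,-3.5,0,-0.1,  -1,-0.001,0.001,0.0112,-3.5,0,-0.1,  -1,-0.001,0.0003,0.0113,-3.5,0,-0.1
```

carry_out --moves '[-1,-0.001,0.003,0.01,-3.5,0,0,-1,-0.001,0.003,0.01,-3.5,0,0,-1,-0.001,0.003,0.009,-3.5,0,0,-1,-0.001,0.001,0.007,-3.3,0,0,-1,0,0,0,-1,0,0]'

```text
clock: 19.52
tcp_pos: [0.5612, 0.1966, 0.1446]
orientation: [-0.194, -0.647, 0.708, 0.206]
wrist_force: [-1.1, -0.6, -3.8]
finger_gap: 0.0282
```

Run:
```python
from h import *
st=rep(); print(inb(st["tcp_pos"]).round(4))
plan([(bed(.003,0,.0215),inbed(True),4)],-1)
```

```text
t 19.52 tcp [0.5612 0.1966 0.1446] x [-0.089 -0.996  0.008] z [-0.541  0.041 -0.84 ] F [-1.06 -0.62 -3.82] M [-0.081 -0.776 -0.019] gap 0.0282 j [ 0.14  0.89  0.62  1.87  0.12 -2.94]
[0.0019 0.0049 0.0715]
-1,-0.0012,0.0008,0.0125,-0.5,0.1,-0.3,  -1,-0.0012,0.0007,0.0125,-0.5,0.1,-0.3,  -1,-0.0012,0.0005,0.0125,-0.5,0.1,-0.3,  -1,-0.0012,0.0004,0.0125,-0.5,0.1,-0.3,  -1,0,0,0,0,0,0
```

carry_out --moves '[-1,-0.002,0.001,0.01,-0.8,0,-0.5,-1,-0.001,0.001,0.01,-0.6,0,-0.4,-1,-0.001,0.001,0.008,-0.4,0,-0.3,-1,0,0.001,0.004,0,0,0,-1,0,0,0,0,0,0]'

```text
clock: 20.15
tcp_pos: [0.5397, 0.2022, 0.1197]
orientation: [-0.201, -0.651, 0.698, 0.218]
wrist_force: [0.1, -0.2, -2.5]
finger_gap: 0.028
```

Run:
```python
from h import *
st=rep(); print(inb(st["tcp_pos"]).round(4))
w=env.read_camera("wrist")[:,:,::-1]; cv2.imwrite("pics/w4.png",cv2.resize(w,(480,360)))
plan([(bed(.003,0,.020),inbed(True),4)],-1)
```

```text
t 20.15 tcp [0.5397 0.2022 0.1197] x [-0.071 -0.997 -0.004] z [-0.564  0.044 -0.824] F [ 0.11 -0.15 -2.47] M [-0.122 -0.779  0.003] gap 0.028 j [ 0.15  0.88  0.52  1.81  0.13 -2.96]
[0.0055 0.0008 0.0386]
-1,-0.0002,-0.0006,0.0047,-0.1,0.1,0,  -1,-0.0002,-0.0006,0.0047,-0.1,0.1,0,  -1,-0.0002,-0.0006,0.0047,-0.1,0.1,0,  -1,-0.0002,-0.0006,0.0047,-0.1,0.1,0,  -1,0,0,0,0,0,0
```

View pics/w4.png

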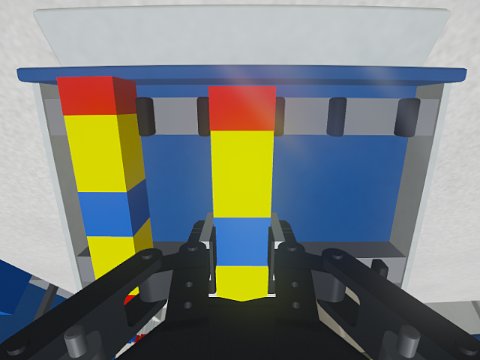

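carry_out --moves '[-1,0,0,0.006,-0.2,0,0,-1,0,0,0.005,-0.2,0,0,-1,0,0,0.004,0,0,0,-1,0,0,0.002,0,0,0,-1,0,0,0,0,0,0]'

```text
clock: 20.82
tcp_pos: [0.53, 0.203, 0.1053]
orientation: [-0.202, -0.651, 0.698, 0.22]
wrist_force: [0.0, 0.2, -2.9]
finger_gap: 0.028
```

Run:
```python
from h import *
st=rep(); print(inb(st["tcp_pos"]).round(4))
```

```text
t 20.82 tcp [0.53   0.203  0.1053] x [-0.071 -0.997 -0.004] z [-0.569  0.044 -0.821] F [ 0.03  0.18 -2.94] M [-0.067 -0.77  -0.027] gap 0.028 j [ 0.16  0.87  0.47  1.76  0.13 -2.96]
[0.0052 0.0007 0.0212]
```

carry_out --moves '[-1,0,-0.001,0.003,0,0,0,-1,0,0,0.001,0,0,0,0.3,0,0,0,0,0,0,0.3,0,0,0,0,0,0,0.3,0,0,0,0,0,0]'

```text
clock: 21.45
tcp_pos: [0.5293, 0.2032, 0.1036]
orientation: [-0.201, -0.651, 0.698, 0.22]
wrist_force: [1.0, -0.8, -0.7]
finger_gap: 0.0555
```

carry_out --moves '[0.3,0,0,-0.013,0,0,0,0.3,0,0,-0.015,0,0,0,0.3,0,0,-0.01,2,0,0,0.3,0,0,-0.006,4,0,0,0.3,0,0,-0.006,5,0,0]'

```text
clock: 22.08
tcp_pos: [0.5575, 0.2007, 0.1432]
orientation: [-0.137, -0.667, 0.717, 0.151]
wrist_force: [-0.1, 0.5, 1.1]
finger_gap: 0.0552
```

Run:
```python
from h import *
st=rep(); print(inb(st["tcp_pos"]).round(4))
plan([((.5,.12,.25),down(240),5),((.43,-.04,.25),down(160),8),((.4658,-.2182,.18),down(72.85),9)],.6)
```

```text
t 22.07 tcp [0.5575 0.2007 0.1432] x [-0.072 -0.997 -0.004] z [-0.398  0.033 -0.917] F [-0.06  0.46  1.08] M [-0.044 -0.362  0.008] gap 0.0552 j [ 0.16  0.73  0.39  1.63  0.1  -2.93]
[0.0043 0.0011 0.0681]
0.6,0.0168,0.018,-0.0155,4.6,-1,5.1,  0.6,0.018,0.0151,-0.0172,4.6,-1,5.1,  0.6,0.0189,0.012,-0.0186,4.6,-1,5.1,  0.6,0.0195,0.0088,-0.0198,4.6,-1,5.1,  0.6,0.0198,0.0054,-0.0207,4.6,-1,5.1

0.6,0.0217,-0.0024,0,0,0,10,  0.6,0.0209,-0.0062,0,0,0,10,  0.6,0.0196,-0.0097,0,0,0,10,  0.6,0.0176,-0.0129,0,0,0,10,  0.6,0.0151,-0.0158,0,0,0,10

0.6,0.0121,-0.0182,0,0,0,10,  0.6,0.0088,-0.02,0,0,0,10,  0.6,0.0051,-0.0212,0,0,0,10,  0.6,-0.0105,-0.0172,0.0078,0,0,9.7,  0.6,-0.0133,-0.0152,0.0078,0,0,9.7

0.6,-0.0156,-0.0128,0.0078,0,0,9.7,  0.6,-0.0176,-0.01,0.0078,0,0,9.7,  0.6,-0.019,-0.0069,0.0078,0,0,9.7,  0.6,-0.0199,-0.0036,0.0078,0,0,9.7,  0.6,-0.0202,-0.0002,0.0078,0,0,9.7

0.6,-0.0199,0.0032,0.0078,0,0,9.7,  0.6,-0.0191,0.0065,0.0078,0,0,9.7,  0.6,0,0,0,0,0,0,  0.6,0,0,0,0,0,0,  0.6,0,0,0,0,0,0
```

carry_out --moves '[0.5,0.014,0.016,-0.02,4.6,-1,4,0.5,0.018,0.015,-0.018,4.6,-1,5,0.5,0.019,0.012,-0.019,4.6,-1,5,0.5,0.02,0.009,-0.02,4.6,-1,5,0.5,0.02,0.005,-0.02,4.6,-1,5]'

```text
clock: 22.7
tcp_pos: [0.502, 0.1194, 0.2568]
orientation: [0.01, -0.506, 0.863, -0.003]
wrist_force: [0.5, 0.3, 0.8]
finger_gap: 0.0645
```

carry_out --moves '[0.5,0.022,-0.002,0,0,0,10,0.5,0.021,-0.006,0,0,0,10,0.5,0.02,-0.01,0,0,0,10,0.5,0.018,-0.013,0,0,0,10,0.5,0.015,-0.016,0,0,0,10]'

```text
clock: 23.32
tcp_pos: [0.453, 0.0168, 0.2605]
orientation: [0.018, -0.081, 0.997, 0.0]
wrist_force: [-0.2, 1.0, -0.0]
finger_gap: 0.0638
```

carry_out --moves '[0.5,0.012,-0.018,0,0,0,10,0.5,0.009,-0.02,0,0,0,10,0.5,0.005,-0.021,0,0,0,10,0.5,-0.01,-0.017,0.008,0,0,10,0.5,-0.013,-0.015,0.008,0,0,10]'

```text
clock: 23.95
tcp_pos: [0.4287, -0.0834, 0.2451]
orientation: [0.022, 0.362, 0.932, 0.008]
wrist_force: [0.3, 0.8, 0.2]
finger_gap: 0.0642
```

Run:
```python
from h import *
st=rep()
plan([((.4658,-.2182,.18),down(72.85),10)],.5)
```

```text
t 23.95 tcp [ 0.4287 -0.0834  0.2451] x [-0.738  0.674 -0.035] z [ 0.047 -0.    -0.999] F [0.33 0.83 0.16] M [ 0.037  0.048 -0.001] gap 0.0642 j [-0.39  0.01 -0.32  1.2   0.02 -1.22]
0.5,-0.0116,-0.0077,0.0067,0.3,0.1,6.5,  0.5,-0.0124,-0.0063,0.0067,0.3,0.1,6.5,  0.5,-0.013,-0.0048,0.0067,0.3,0.1,6.5,  0.5,-0.0135,-0.0033,0.0067,0.3,0.1,6.5,  0.5,-0.0138,-0.0017,0.0067,0.3,0.1,6.5

0.5,-0.0139,-0.0001,0.0067,0.3,0.1,6.5,  0.5,-0.0138,0.0015,0.0067,0.3,0.1,6.5,  0.5,-0.0136,0.0031,0.0066,0.3,0.1,6.5,  0.5,-0.0132,0.0046,0.0066,0.3,0.1,6.5,  0.5,-0.0126,0.0061,0.0066,0.3,0.1,6.5
```

carry_out --moves '[0.5,-0.012,-0.008,0.007,0.4,0.2,6.6,0.5,-0.013,-0.006,0.007,0.4,0.2,6.6,0.5,-0.013,-0.005,0.007,0.4,0.1,6.6,0.5,-0.014,-0.003,0.007,0.3,0.1,6.6,0.5,-0.014,-0.002,0.007,0.3,0.1,6.6]'

```text
clock: 24.58
tcp_pos: [0.4453, -0.154, 0.2113]
orientation: [0.011, 0.62, 0.785, 0.002]
wrist_force: [1.3, -0.5, -0.0]
finger_gap: 0.0639
```

carry_out --moves '[0.5,-0.014,0,0.007,0.3,0,6.6,0.5,-0.014,0.002,0.007,0.3,0,6.6,0.5,-0.014,0.003,0.007,0.3,0,6.6,0.5,-0.013,0.005,0.007,0.3,0,6.6,0.5,-0.011,0.005,0.006,0.3,0,6]'

```text
clock: 25.2
tcp_pos: [0.4598, -0.2218, 0.1789]
orientation: [0.006, 0.82, 0.572, -0.004]
wrist_force: [-0.1, 0.2, -0.2]
finger_gap: 0.0639
```

Run:
```python
from h import *
bandlook("w5")
plan([((.4665,-.2185,.016),down(72.85),5)],.5)
```

```text
t 25.2 tcp [ 0.4598 -0.2218  0.1789] x [ 0.344  0.939 -0.013] z [ 0.    -0.014 -1.   ] F [-0.06  0.19 -0.22] M [-0.004  0.01   0.019] gap 0.0639 j [-0.6   0.21 -0.25  1.1  -0.01 -0.25]
blue [330. 231.] 1087 [ 0.4666 -0.2188  0.03  ]
blue [ 68. 299.] 1346 [ 0.4438 -0.4793  0.03  ]
yel [328. 188.] 1866 [ 0.4301 -0.2074  0.03  ]
yel [332. 271.] 1501 [ 0.5023 -0.2298  0.03  ]
0.5,0.0017,0.0008,0.0324,0,0.2,-0.6,  0.5,0.0016,0.0008,0.0324,0,0.2,-0.6,  0.5,0.0015,0.0009,0.0324,0,0.2,-0.6,  0.5,0.0014,0.0009,0.0324,0,0.2,-0.6,  0.5,0.0013,0.0009,0.0324,0,0.2,-0.6
```

carry_out --moves '[0.5,0.002,0.001,0.035,0,0.3,-1,0.5,0.002,0.001,0.037,0,0.2,-1,0.5,0.002,0.001,0.037,0,0.2,-0.6,0.5,0.001,0,0.034,0,0,0,0.5,0,0,0.014,0,0,0]'

```text
clock: 25.88
tcp_pos: [0.467, -0.2184, 0.0212]
orientation: [0.008, 0.805, 0.593, 0.003]
wrist_force: [-0.3, 0.0, -0.7]
finger_gap: 0.064
```

Run:
```python
from h import *
rep()
plan([((.4665,-.2187,.015),down(72.8),2)],.5)
```

```text
t 25.88 tcp [ 0.467  -0.2184  0.0212] x [ 0.297  0.955 -0.005] z [ 0.014 -0.009 -1.   ] F [-0.33  0.03 -0.74] M [0.047 0.033 0.019] gap 0.064 j [-0.59  0.37 -0.47  0.72 -0.   -0.29]
0.5,-0.0002,-0.0002,0.0031,0.4,0.1,0,  0.5,-0.0002,-0.0002,0.0031,0.4,0.1,0,  0.5,0,0,0,0,0,0,  0.5,0,0,0,0,0,0,  0.5,0,0,0,0,0,0
```

carry_out --moves '[0.5,0,0,0.004,0.5,0.1,0,-1,0,-0.001,0.002,0.3,0,0,-1,0,0,0,0,0,0,-1,0,0,0,0,0,0,-1,0,0,0,0,0,0]' --squeeze 100

```text
clock: 26.5
tcp_pos: [0.4671, -0.2188, 0.0178]
orientation: [0.003, 0.805, 0.593, -0.001]
wrist_force: [-0.2, 0.7, -4.4]
finger_gap: 0.0279
```

carry_out --moves '[-1,0,0,-0.025,0,0,0,-1,0,0,-0.03,0,0,0,-1,0,0,-0.03,0,0,0,-1,0,0,-0.01,0,0,0,-1,0,0,0,0,0,0]'

```text
clock: 27.12
tcp_pos: [0.465, -0.2171, 0.1131]
orientation: [0.001, 0.805, 0.593, -0.001]
wrist_force: [-0.0, 0.2, -5.0]
finger_gap: 0.0282
```

Run:
```python
from h import *
rep(); feel(8); rep()
print("noflip");plan([((.46,-.02,.25),down(86.1),8),((.51,.07,.25),down(86.1),5)],-1)
print("flip");plan([((.45,-.06,.25),down(165),10),((.51,.09,.25),down(266.1),10)],-1)
```

```text
t 27.12 tcp [ 0.465  -0.2171  0.1131] x [ 0.296  0.955 -0.003] z [-0.002 -0.002 -1.   ] F [-0.02  0.17 -4.96] M [ 0.011  0.077 -0.013] gap 0.0282 j [-0.59  0.27 -0.34  0.96 -0.   -0.29]
tool M,F mean [ 0.129  0.011 -0.014 -0.111 -0.037  3.671] std [0.018 0.036 0.027 0.265 0.626 0.486] 
Mx [0.099 0.157 0.121 0.115 0.123 0.14  0.123 0.153]
t 27.52 tcp [ 0.4645 -0.2168  0.1123] x [ 0.296  0.955 -0.002] z [-0.003 -0.001 -1.   ] F [-0.04  0.22 -3.29] M [0.093 0.131 0.045] gap 0.0281 j [-0.59  0.27 -0.34  0.96 -0.   -0.29]
noflip
-1,0.0233,-0.0079,-0.0172,0,0,-1.7,  -1,0.0235,-0.0072,-0.0172,0,0,-1.7,  -1,0.0237,-0.0065,-0.0172,0,0,-1.7,  -1,0.0239,-0.0058,-0.0172,0,0,-1.7,  -1,0.0241,-0.0051,-0.0172,0,0,-1.7

-1,0.0242,-0.0044,-0.0172,0,0,-1.7,  -1,0.0243,-0.0037,-0.0172,0,0,-1.7,  -1,0.0244,-0.0029,-0.0172,0,0,-1.7,  -1,0.0186,0.0088,0,0,0,0,  -1,0.0186,0.0088,0,0,0,0

-1,0.0186,0.0088,0,0,0,0,  -1,0.0186,0.0088,0,0,0,0,  -1,0.0186,0.0088,0,0,0,0,  -1,0,0,0,0,0,0,  -1,0,0,0,0,0,0

flip
-1,0.0145,-0.0061,-0.0138,0,0,-9.2,  -1,0.0153,-0.0036,-0.0138,0,0,-9.2,  -1,0.0157,-0.0011,-0.0138,0,0,-9.2,  -1,0.0157,0.0014,-0.0138,0,0,-9.2,  -1,0.0152,0.0039,-0.0138,0,0,-9.2

-1,0.0144,0.0063,-0.0138,0,0,-9.2,  -1,0.0132,0.0085,-0.0138,0,0,-9.2,  -1,0.0117,0.0105,-0.0138,0,0,-9.2,  -1,0.0098,0.0123,-0.0138,0,0,-9.2,  -1,0.0078,0.0137,-0.0138,0,0,-9.2

-1,-0.0019,0.016,0,0,0,-10.1,  -1,-0.0047,0.0155,0,0,0,-10.1,  -1,-0.0073,0.0144,0,0,0,-10.1,  -1,-0.0098,0.0129,0,0,0,-10.1,  -1,-0.0119,0.011,0,0,0,-10.1

-1,-0.0136,0.0087,0,0,0,-10.1,  -1,-0.0149,0.0062,0,0,0,-10.1,  -1,-0.0158,0.0035,0,0,0,-10.1,  -1,-0.0161,0.0007,0,0,0,-10.1,  -1,-0.016,-0.0022,0,0,0,-10.1
```

carry_out --moves '[-1,0.024,-0.008,-0.018,0,0,-1.7,-1,0.024,-0.007,-0.018,0,0,-1.7,-1,0.024,-0.007,-0.018,0,0,-1.7,-1,0.024,-0.006,-0.017,0,0,-1.7,-1,0.024,-0.005,-0.017,0,0,-1.7]'

```text
clock: 28.15
tcp_pos: [0.46, -0.0898, 0.1997]
orientation: [-0.003, 0.758, 0.652, -0.003]
wrist_force: [0.3, 0.1, -3.6]
finger_gap: 0.0284
```

carry_out --moves '[-1,0.024,-0.004,-0.017,0,0,-1.7,-1,0.024,-0.004,-0.017,0,0,-1.7,-1,0.024,-0.003,-0.017,0,0,-1.7,-1,0.019,0.009,0,0,0,0,-1,0.019,0.009,0,0,0,0]'

```text
clock: 28.78
tcp_pos: [0.4781, 0.024, 0.2533]
orientation: [-0.003, 0.727, 0.686, -0.002]
wrist_force: [-0.2, -0.6, -3.8]
finger_gap: 0.0281
```

Run:
```python
from h import *
st=rep(); print(inb(st["tcp_pos"]).round(4))
plan([(bed(.005,.084,.11),half(False),10),(bed(.006,.084,.06),inbed(),5)],-1)
```

```text
t 28.77 tcp [0.4781 0.024  0.2533] x [0.058 0.998 0.001] z [-0.006  0.001 -1.   ] F [-0.2  -0.64 -3.79] M [0.027 0.09  0.039] gap 0.0281 j [-0.12  0.13 -0.16  1.29  0.   -0.06]
[0.1226 0.1827 0.1196]
-1,0.0098,0.0092,0.0075,1.7,0,0.1,  -1,0.0098,0.0094,0.0072,1.7,0,0.1,  -1,0.0098,0.0096,0.0069,1.7,0,0.1,  -1,0.0098,0.0098,0.0066,1.7,0,0.1,  -1,0.0098,0.01,0.0063,1.7,0,0.1

-1,0.0098,0.0102,0.006,1.7,0,0.1,  -1,0.0098,0.0104,0.0057,1.7,0,0.1,  -1,0.0098,0.0105,0.0054,1.7,0,0.1,  -1,0.0099,0.0107,0.0051,1.7,0,0.1,  -1,0.0099,0.0108,0.0048,1.7,0,0.1

-1,0,-0.0032,0.0095,3.5,0,0,  -1,0,-0.0026,0.0097,3.5,0,0,  -1,0,-0.002,0.0098,3.5,0,0,  -1,0,-0.0014,0.0099,3.5,0,0,  -1,0,-0.0008,0.01,3.5,0,0
```

carry_out --moves '[-1,0.01,0.009,0.006,1.8,0,0.1,-1,0.01,0.009,0.006,1.8,0,0.1,-1,0.01,0.01,0.006,1.8,0,0.1,-1,0.01,0.01,0.006,1.8,0,0.1,-1,0.01,0.01,0.006,1.8,0,0.1]'

```text
clock: 29.4
tcp_pos: [0.5286, 0.074, 0.219]
orientation: [-0.06, 0.727, 0.681, -0.056]
wrist_force: [0.9, -0.7, -3.8]
finger_gap: 0.0282
```

carry_out --moves '[-1,0.01,0.01,0.006,1.8,0,0.1,-1,0.01,0.011,0.006,1.8,0,0.1,-1,0.01,0.011,0.006,1.8,0,0.1,-1,0.01,0.01,0.005,1.8,0,0.1,-1,0.007,0.008,0.003,1.5,0,0.1]'

```text
clock: 30.02
tcp_pos: [0.5778, 0.1198, 0.1783]
orientation: [-0.117, 0.723, 0.672, -0.11]
wrist_force: [-0.3, -0.0, -3.6]
finger_gap: 0.0281
```

Run:
```python
from h import *
st=rep(); print(inb(st["tcp_pos"]).round(4))
plan([(bed(.006,.084,.06),inbed(),5)],-1)
```

```text
t 30.02 tcp [0.5778 0.1198 0.1783] x [ 0.074  0.997 -0.002] z [-0.316  0.021 -0.949] F [-0.28 -0.01 -3.61] M [-0.012 -0.464 -0.019] gap 0.0281 j [0.05 0.64 0.35 1.6  0.04 0.12]
[0.0034 0.0805 0.1115]
-1,-0.0007,-0.0034,0.0097,3.3,0,-0.1,  -1,-0.0007,-0.0029,0.0099,3.3,0,-0.1,  -1,-0.0007,-0.0023,0.0101,3.3,0,-0.1,  -1,-0.0007,-0.0017,0.0102,3.3,0,-0.1,  -1,-0.0007,-0.0011,0.0102,3.3,0,-0.1
```

carry_out --moves '[-1,-0.001,-0.004,0.01,3.5,0,0,-1,-0.001,-0.003,0.01,3.5,0,0,-1,-0.001,-0.002,0.01,3.5,0,0,-1,0,-0.002,0.008,3.5,0,0,-1,0,0,0,1,0,0]'

```text
clock: 30.65
tcp_pos: [0.5552, 0.1194, 0.1423]
orientation: [-0.212, 0.701, 0.652, -0.198]
wrist_force: [0.9, -0.6, -4.2]
finger_gap: 0.0281
```

Run:
```python
from h import *
st=rep(); print(inb(st["tcp_pos"]).round(4))
plan([(bed(.005,.084,.036),inbed(),4)],-1)
```

```text
t 30.65 tcp [0.5552 0.1194 0.1423] x [ 0.073  0.997 -0.002] z [-0.553  0.039 -0.832] F [ 0.89 -0.57 -4.16] M [-0.095 -0.86   0.004] gap 0.0281 j [0.04 0.85 0.53 1.84 0.06 0.09]
[0.0013 0.0824 0.0691]
-1,-0.0004,-0.0011,0.0083,0.3,0,-0.1,  -1,-0.0004,-0.0011,0.0083,0.3,0,-0.1,  -1,-0.0004,-0.001,0.0083,0.3,0,-0.1,  -1,-0.0004,-0.001,0.0083,0.3,0,-0.1,  -1,0,0,0,0,0,0
```

carry_out --moves '[-1,0,-0.001,0.01,0.5,0,0,-1,0,-0.001,0.01,0.4,0,0,-1,-0.001,-0.001,0.008,0.3,0,0,-1,0,0,0.004,0,0,0,-1,0,0,0,0,0,0]'

```text
clock: 31.28
tcp_pos: [0.5341, 0.1201, 0.1166]
orientation: [-0.218, 0.699, 0.65, -0.203]
wrist_force: [0.3, 0.4, -3.6]
finger_gap: 0.028
```

Run:
```python
from h import *
st=rep(); print(inb(st["tcp_pos"]).round(4))
w=env.read_camera("wrist")[:,:,::-1]; cv2.imwrite("pics/w6.png",cv2.resize(w,(480,360)))
plan([(bed(.005,.084,.0205),inbed(),4)],-1)
```

```text
t 31.27 tcp [0.5341 0.1201 0.1166] x [ 0.072  0.997 -0.001] z [-0.567  0.04  -0.823] F [ 0.31  0.35 -3.63] M [-0.063 -0.847  0.018] gap 0.028 j [0.04 0.83 0.42 1.76 0.06 0.09]
[0.0037 0.0831 0.036 ]
-1,-0.0002,-0.0004,0.0039,0.1,0,-0.1,  -1,-0.0002,-0.0004,0.0039,0.1,0,-0.1,  -1,-0.0002,-0.0003,0.0039,0.1,0,-0.1,  -1,-0.0002,-0.0003,0.0039,0.1,0,-0.1,  -1,0,0,0,0,0,0
```

View pics/w6.png

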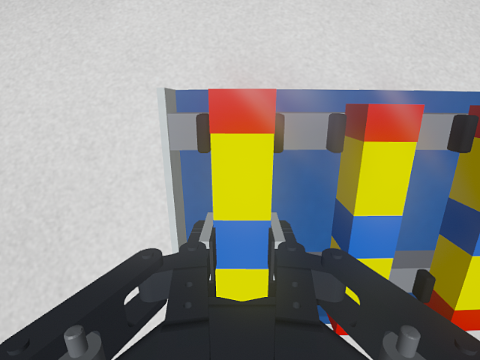

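carry_out --moves '[-1,0,0,0.005,0.1,0,0,-1,0,0,0.004,0.1,0,0,-1,0,0,0.003,0,0,0,-1,0,0,0.002,0,0,0,-1,0,0,0,0,0,0]'

```text
clock: 31.95
tcp_pos: [0.5264, 0.1206, 0.1048]
orientation: [-0.218, 0.699, 0.65, -0.204]
wrist_force: [0.3, -0.7, -4.0]
finger_gap: 0.0282
```

Run:
```python
from h import *
st=rep(); print(inb(st["tcp_pos"]).round(4))
```

```text
t 31.95 tcp [0.5264 0.1206 0.1048] x [ 0.072  0.997 -0.001] z [-0.569  0.04  -0.822] F [ 0.32 -0.67 -4.01] M [ 0.019 -0.858  0.005] gap 0.0282 j [0.04 0.83 0.38 1.73 0.06 0.09]
[0.0034 0.0831 0.0219]
```

carry_out --moves '[-1,0,-0.001,0.003,0,0,0,-1,0,0,0.002,0,0,0,0.3,0,0,0,0,0,0,0.3,0,0,0,0,0,0,0.3,0,0,0,0,0,0]'

```text
clock: 32.58
tcp_pos: [0.523, 0.121, 0.1032]
orientation: [-0.218, 0.699, 0.65, -0.203]
wrist_force: [-0.8, 0.6, 0.8]
finger_gap: 0.0555
```

carry_out --moves '[0.3,0,0,-0.013,0,0,0,0.3,0,0,-0.015,0,0,0,0.3,0,0,-0.01,-2,0,0,0.3,0,0,-0.006,-4,0,0,0.3,0,0,-0.006,-5,0,0]'

```text
clock: 33.2
tcp_pos: [0.5514, 0.1187, 0.1438]
orientation: [-0.148, 0.717, 0.667, -0.139]
wrist_force: [0.7, 0.4, 0.9]
finger_gap: 0.0556
```

Run:
```python
from h import *
st=rep(); print(inb(st["tcp_pos"]).round(4))
plan([((.47,-.1,.26),down(75),10)],.3)
```

```text
t 33.2 tcp [0.5514 0.1187 0.1438] x [ 0.073  0.997 -0.001] z [-0.397  0.028 -0.918] F [0.7  0.42 0.9 ] M [-0.058 -0.409  0.005] gap 0.0556 j [0.05 0.68 0.3  1.6  0.05 0.11]
[0.0051 0.0833 0.0682]
0.3,-0.0224,-0.0106,-0.008,-2.3,0.2,1.1,  0.3,-0.0226,-0.0098,-0.0086,-2.3,0.2,1.1,  0.3,-0.0227,-0.0091,-0.009,-2.3,0.2,1.1,  0.3,-0.0228,-0.0083,-0.0095,-2.3,0.2,1.1,  0.3,-0.0229,-0.0074,-0.0099,-2.3,0.2,1.1

0.3,-0.023,-0.0066,-0.0103,-2.3,0.2,1.1,  0.3,-0.0231,-0.0057,-0.0106,-2.3,0.2,1.1,  0.3,-0.0232,-0.0049,-0.0109,-2.3,0.2,1.1,  0.3,-0.0232,-0.004,-0.0112,-2.3,0.2,1.1,  0.3,-0.0232,-0.0031,-0.0114,-2.3,0.2,1.1
```

carry_out --moves '[0.3,-0.015,-0.008,-0.02,-2.3,0,1,0.3,-0.025,-0.01,-0.012,-2.3,0,1,0.3,-0.03,-0.01,-0.01,-2.3,0,1,0.3,-0.03,-0.009,-0.01,-2.3,0,1,0.3,-0.03,-0.008,-0.01,-2.3,0,1]'

```text
clock: 33.83
tcp_pos: [0.5134, -0.0081, 0.2227]
orientation: [-0.063, 0.757, 0.647, -0.072]
wrist_force: [1.0, -0.2, -0.1]
finger_gap: 0.0556
```

carry_out --moves '[0.3,-0.03,-0.007,-0.01,-2.3,0,1,0.3,-0.03,-0.006,-0.01,-2.3,0,1,0.3,-0.03,-0.005,-0.01,-2.3,0,1,0.3,-0.03,-0.004,-0.01,-2,0,1,0.3,-0.02,-0.003,-0.01,0,0,1]'

```text
clock: 34.45
tcp_pos: [0.4643, -0.1439, 0.2847]
orientation: [0.006, 0.788, 0.615, -0.02]
wrist_force: [-0.9, -0.3, -0.5]
finger_gap: 0.0553
```

Run:
```python
from h import *
rep(); P=[]
corn=lambda y:[bed(-.002+sx*.08,y+sy*.015,.03) for sx,sy in((-1,-1),(-1,1),(1,1),(1,-1))]
for n,(x,y,w,h),f in(("top",(110,210,150,110),3.6),("scene",(340,220,180,180),2.2)):
    im=env.read_camera(n)[:,:,::-1]; a=cv2.resize(im[y:y+h,x:x+w],None,fx=f,fy=f,interpolation=cv2.INTER_CUBIC)
    for yb in(-.084,0,.084):
        q=((proj(corn(yb),ext(n))+.5-[x,y])*f).astype(np.int32); cv2.polylines(a,[q],True,(0,255,0),1)
    P.append(cv2.resize(a,(400,int(a.shape[0]*400/a.shape[1]))))
    hsv=cv2.cvtColor(im,cv2.COLOR_BGR2HSV); m=cv2.inRange(hsv,(105,120,40),(130,255,255))
    print(n)
H=max(p.shape[0] for p in P); cv2.imwrite("pics/f1.png",np.hstack([cv2.copyMakeBorder(p,0,H-p.shape[0],0,0,cv2.BORDER_CONSTANT) for p in P]))
```

```text
t 34.45 tcp [ 0.4643 -0.1439  0.2847] x [ 0.242  0.97  -0.038] z [-0.024 -0.033 -0.999] F [-0.86 -0.35 -0.53] M [ 0.058 -0.008  0.071] gap 0.0553 j [-0.44  0.14 -0.07  1.36 -0.04 -0.2 ]
top
scene
```

View pics/f1.png

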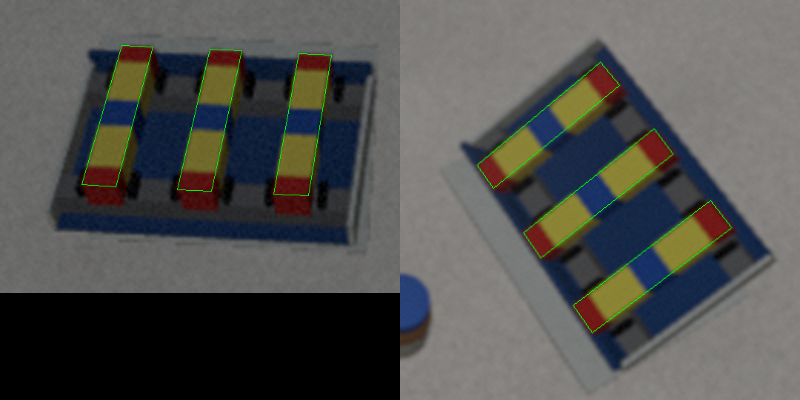

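Run:
```python
from workcell import env
print(env.hand_in())
```

```text
the job is handed in; nothing more can be done
None
```

All three yellow bars are in the rack, one per bay, each with the end I felt as heavy at the foot stop. The job is handed in at about 34.5 s, and no verdict was reported. One thing could count against it: a wrist-force spike after the first release (below).

**Heavy ends:** I lifted each bar at its middle and averaged the wrist moment about the gripper's jaw axis with the arm still.

| Bar by start position | Mean moment | Heavy end | Turned round? | Bay |
|---|---|---|---|---|
| right | +0.11 N m | far end | no | 1 |
| left | -0.09 N m | near end | yes, half a turn | 2 |
| middle | +0.13 N m | far end | no | 3 |

Noise on single readings was about 0.03 N m. The first bar's snap readings disagreed in sign while it was moving and tilted. I relied on the level, still average.

**Final check:** With the arm clear, I drew the outline of a fully home bar over the top and scene pictures. All three bars match it to within a few millimetres and lie between their guides. The gripper is open and touches nothing. I never went near the bucket, jar, beaker or white look-alike, but did not re-measure their positions.

**What went wrong:**
- **Foot stop:** The first bar overshot and rested on the foot stop with about 20 N. I lifted it and placed it again.
- **Force spike:** My first retreat drove joints 3 and 4 to their limits. Joint 3 read 1.27 rad against a rounded limit of 1.26. The wrist force read about 115 N, just under the 120 N limit, and cleared once I tilted the tool back. I don't know whether either limit was passed at that moment; moves worked normally afterwards.

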